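# Set up the filter stack and its sample bottles

## Task

Get the filtration bench ready for the next run. Build up the filter on the post of its base: the perforated support first, right down on the seat, then every spacer ring there is, then the clamp ring with the two lugs, and last the cap, each fully down on the one below; also stand every tipped bottle upright on its foot in the bottle lane (before, between or after). Leave the bottle that already stands, the beaker and the tip box where they are.

Things in the scene. Friction and masses are not known exactly. Their poses are not given: they have to be found in the camera images.
- filter_base: Filter base, fixed: a grey square foot 100 x 100 x 14 mm on the bench, a round steel seat 68 mm across on top of it (top 20 mm above the bench), and an upright steel post 16 mm thick in its middle that rises to 80 mm above the bench, its last 6 mm tapered. Origin: centre of the underside, on the post's axis.
- seat (a point): Point on the post's axis at the top face of the round seat, 20 mm above the bench.
- post_top (a point): Tip of the post, 80 mm above the bench.
- support: Filter support: the widest disc, steel, 66 mm across and 10 mm thick, with rings of small dark holes in its top and a 20 mm hole through its middle. The origin is the centre of the underside, z is up. It starts lying flat on the bench, right way up.
- spacer1: Spacer: plain white plastic ring, 56 mm across, 10 mm thick, 20 mm hole through its middle. Two or three alike are present (None if absent). The origin is the centre of the underside, z is up. It starts lying flat on the bench, right way up.
- spacer2: Spacer: plain white plastic ring, 56 mm across, 10 mm thick, 20 mm hole through its middle. Two or three alike are present (None if absent). The origin is the centre of the underside, z is up. It starts lying flat on the bench, right way up.
- spacer3: Spacer: plain white plastic ring, 56 mm across, 10 mm thick, 20 mm hole through its middle. Two or three alike are present (None if absent). The origin is the centre of the underside, z is up. It starts lying flat on the bench, right way up.
- clamp_ring: Clamp ring: aluminium ring 56 mm across and 10 mm thick with a 20 mm hole, and two flat lugs on opposite sides along its x axis (18 mm wide, 94 mm over both, as thick as the ring). The origin is the centre of the underside, z is up. It starts lying flat on the bench, right way up.
- cap: Cap: grey plastic cylinder 56 mm across and 40 mm high with a gripping knob 30 mm across and 26 mm high on top (66 mm in all). A blind 20 mm hole, 30 mm deep, opens at its underside, so the post goes up inside it however many spacers there are. The origin is the centre of the underside, z is up. It starts lying flat on the bench, right way up.
- lane: Bottle lane, fixed: shallow white tray 190 mm (its x) by 400 mm (its y), floor 4 mm thick, rim 8 mm wide and 12 mm above the bench. Origin: centre of its underside.
- bottle1: Square lab bottle of brown glass with a paper label and a black screw cap. Square body 44 x 44 mm and 90 mm long, then a cap 32 mm across that ends 75 mm above the origin; the origin is the centre of the square body, 45 mm above the foot; the z axis points from foot to cap. Tipped: at the start it lies on one flat side on the lane floor, across the lane (roughly along the x of the lane). Two or three of bottle1, bottle2, bottle3 are present (None if absent).
- bottle2: Square lab bottle of brown glass with a paper label and a black screw cap. Square body 44 x 44 mm and 90 mm long, then a cap 32 mm across that ends 75 mm above the origin; the origin is the centre of the square body, 45 mm above the foot; the z axis points from foot to cap. Tipped like bottle1, with its cap to the opposite side (None if absent).
- bottle3: Square lab bottle of brown glass with a paper label and a black screw cap. Square body 44 x 44 mm and 90 mm long, then a cap 32 mm across that ends 75 mm above the origin; the origin is the centre of the square body, 45 mm above the foot; the z axis points from foot to cap. Tipped like bottle1, with its cap to the same side (None if absent).
- neighbour: Square lab bottle of brown glass with a paper label and a black screw cap. Square body 44 x 44 mm and 90 mm long, then a cap 32 mm across that ends 75 mm above the origin; the origin is the centre of the square body, 45 mm above the foot; the z axis points from foot to cap. The bottle that already stands upright in the lane, beside or between the tipped ones; it stays as it is.
- beaker: Bystander: glass beaker, 84 mm across, 100 mm high, standing beyond the filter base. Origin: centre of its underside.
- tip_box: Bystander: grey and white box for pipette tips, 88 x 128 x 67 mm. Origin: centre of its underside.
There are look-alikes about, which are no part of the job. Leave any red look-alike of the bottle3 alone. Leave any purple look-alike of the bottle1 alone.

How it is judged:
By the outcome, as a careful person would: the job done as asked, in the order asked, and still so for the second after the job is handed in, with the robot touching nothing.
Of spacer1, spacer2, spacer3 only 2 to 3 are there at a start; the rules pass over those that are not, and their reading is None.
Of bottle1, bottle2, bottle3 only 2 to 3 are there at a start; the rules pass over those that are not, and their reading is None.
At some moment in a run one of support, spacer1, spacer2, spacer3, clamp_ring, cap may be knocked a few centimetres aside while the robot is not near it.
It also fails if it takes over 210 s, if anything falls off the work surface, if the arm or the gripper's body presses on something with over 40 N, if the wrist force passes 120 N, or if a joint passes its speed limit or range.

## Robot

A 6-joint arm with a two-finger parallel gripper is mounted at the origin on the work surface. World frame = base frame: x ahead of the robot, y to its left, z up, the work surface at z = 0. Lengths are in mm, angles in rad, forces in N, time in s.
With the tool pointing down it reaches from about 300 to 775 mm from the base axis. Payload 14.6 kg.
Tool frame: the origin (TCP) lies on the front face of the gripper's body, between the roots of the fingers; the fingertips stand 97 mm ahead of it and the grasp point (between the pads) lies 78 mm ahead of it; z points along the fingers, y is the direction in which the jaws open and shut (so a half turn about z gives the same grasp; the last joint's range is limited). The gripper opens to 94 mm and grips with 3 to 60 N. Pads are 16 mm wide; open, the fingers measure 119 mm over their backs; the gripper's body (75 mm by 177 mm) begins 78 mm behind the grasp point.
Start: joints at [1.082, 0.3, 1.521, -0, 1.321, -0.067], TCP at [225.168, 501.786, 302.646] pointing down, gripper open.
Joint ranges: [-3.03, 3.03], [-0.79, 2.21], [0.23, 2.52], [-1.04, 4.18], [0, 3.07], [-2.55, 2.55]. Speed limits (rad/s): [2.22, 2.22, 2.57, 3.14, 3.14, 3.14].

## Interface

Orientations are given as [roll, pitch, yaw] about the fixed x, y, z axes, in that order (R = Rz(yaw) Ry(pitch) Rx(roll)).
In Python, from cell import manip, eyes, finder gives the robot as it stands.
- The arm moves only by the tool drive_tool, never from a script. Its argument "rows" is a list of rows, each an object with "offset": the shift along the tool's x, y, z in mm, a list of three; "spin": the turn about the tool's z in degrees; "jaw": the finger opening in mm, from 0 to 94. In form: [{"offset": [dx, dy, dz], "spin": spin, "jaw": jaw}, ...]. A call has 1 to 20 rows; each row shifts and turns the commanded pose from where the row before left it, along the tool's axes as they then stand; what a row does not reach is not made up. A row lasts 1/10 s, in which the tool goes at most 50 mm and 8.59 degrees, less where a joint would pass 70% of its speed; a pose out of reach is approached as far as the arm can. A call is refused whole if a number of a shift passes 50 or a number of a turn 8.59, either way. A call with a gripper value outside its range is refused whole. The fingers move at their own pace and stop on an object; "force" is the grip in N (left out, the last holds). Time passes only in rows, so rows that do not move let the fingers close. It gives the time, the measured TCP pose, the force and the opening at its end, in the units of the state.
- manip.read_state(): the state, without advancing time (a new reading comes with each control period).
- eyes.camera(name): name is "scene" or "top"; returns a dict with "color" (400x640x3 uint8, blue, green, red), "depth" (400x640 float32, mm along the optical axis (not along the pixel's ray), 0 where there is no reading), "vfov" (degrees; the focal length in pixels is half the picture's height over the tangent of half this angle, whatever the lens; pixels are square), "cx", "cy" (the principal point, pixels), "D" ([k1, k2, p1, p2, k3] as OpenCV has them; the pictures are not rectified), "rvec" (rotation vector, rad) and "tvec" (3), from world to camera coordinates, as OpenCV has them. Camera axes: x right, y down, z forward; pixel columns grow to the right and rows downward; lengths in mm; the calibration is good to about 2 mm. A picture is of the moment at which its call begins.
- manip.sign_off(): hands the job in, once; it reports no verdict.
Trained networks look in the newest picture that a camera, given by its name, has taken for a name from the list of things; names that differ only in an ending like _2 or _b are one class to them, and where a whole thing is asked for, a point or a joint stands for the part that bears it (a point fixed in the world has none). Each returns a list of dicts, best first, with "p" (0 to 1); they miss things now and then, are a little off and sometimes report something else, mostly with a low value. They report only what shows in the picture. A call takes as long as a camera call. They do not tell look-alikes from the thing itself.
- finder.find_in(camera, target): "uv" ([column, row] in pixels, amid what is visible of it).
The state is a dict: "clock": time; "joints": joint angles; "qd": joint speeds; "effort": joint torques, N m; "eef_pos": TCP position; "eef_rot": TCP orientation; "wrist_force": force on the tool from outside, world axes, zero at the start; "moment": the same for the moment, N m; "finger_gap": finger opening in mm.
Only numpy, scipy, OpenCV 4.12 (cv2) and the standard library are available. Lean on these libraries where they do the work, as an engineer would, in place of code of your own. Each camera call takes 0.05 s, during which the arm holds its last target. There are 200 camera calls.

## Working session

There is one attempt and no reset: what is moved stays moved. The work goes in short steps, Python scripts to look and compute and a tool call to move; the robot and the scene stay as the last step left them, time stands still between calls to the robot, and variables do not carry over. Pictures are saved under pics/ and viewed, about 12 in all and at most 16, crops included, and the job is handed in when it is done.

Besides the shell and the picture viewer there is one more tool, called as name(argument=value, ...), one argument or row to a line, values as JSON. drive_tool: Moves the arm, as the interface text tells. Its arguments: {"type":"object","properties":{"rows":{"type":"array","items":{"type":"object","properties":{"offset":{"type":"array","items":{"type":"number"}},"spin":{"type":"number"},"jaw":{"type":"number"}}}},"force":{"type":"number"}},"required":["rows"]}

```bash
ls; mkdir -p pics
cat > h.py <<'E'
import numpy as np, cv2
from cell import manip, eyes, finder
def cam(n):
    c=eyes.camera(n); h,w=c['depth'].shape
    f=h/2/np.tan(np.radians(c['vfov'])/2)
    c['K']=np.array([[f,0,c['cx']],[0,f,c['cy']],[0,0,1.]]); c['D']=np.array(c['D'],float)
    c['R']=cv2.Rodrigues(np.array(c['rvec'],float))[0]; c['t']=np.array(c['tvec'],float).ravel()
    return c
def world(c,uv,z=None):
    "pixels -> world, by depth or on plane z"
    uv=np.atleast_2d(np.array(uv,float)); n=cv2.undistortPoints(uv[:,None],c['K'],c['D'])[:,0]
    r=np.c_[n,np.ones(len(n))]
    o=-c['R'].T@c['t']
    if z is None:
        d=c['depth'][uv[:,1].round().astype(int),uv[:,0].round().astype(int)]
        return (r*d[:,None]-c['t'])@c['R']
    w=r@c['R']; return o+w*((z-o[2])/w[:,2])[:,None]
def pix(c,P): return cv2.projectPoints(np.atleast_2d(np.array(P,float)),c['R'],c['t'],c['K'],c['D'])[0][:,0]
def cloud(c):
    v,u=np.nonzero(c['depth']>0); uv=np.c_[u,v].astype(float)
    return uv,world(c,uv)
E
python3 - <<'E'
from h import *
print(manip.read_state())
for n in('scene','top'):
    c=cam(n); cv2.imwrite(f'pics/{n}0.png',c['color']); print(n,-c['R'].T@c['t'],c['K'][0,0],c['D'])
    for t in['filter_base','support','spacer1','clamp_ring','cap','lane','bottle1','neighbour','beaker','tip_box']:
        for d in finder.find_in(n,t):
            if d['p']>.3: print(t,np.round(d['uv']),round(d['p'],2),np.round(world(c,d['uv'])[0]))
E
```

```text
pics
{'clock': 0.0, 'joints': array([ 1.08241726e+00,  3.00463636e-01,  1.52162647e+00, -9.18598970e-06,
        1.32072765e+00, -6.66207791e-02]), 'qd': array([-0.00045952,  0.00115724, -0.00153702, -0.00014341,  0.00019507,
        0.00063934]), 'effort': array([ 1.01253620e-03, -5.31807768e+01, -3.52741277e+01,  7.08496361e-02,
        2.42885237e-02, -3.87166165e-05]), 'eef_pos': array([225.08506557, 501.64605002, 302.07116481]), 'eef_rot': array([-3.14036968e+00, -7.26790155e-05,  2.71983660e+00]), 'wrist_force': array([ 0.08841796,  0.99105546, -0.91660298]), 'moment': array([-0.00758885,  0.00663782,  0.0715398 ]), 'finger_gap': 94.14227269011364}
scene [1317.2235194   283.67167723  886.09979034] 419.1491181871493 [-0.02838352  0.          0.          0.          0.        ]
filter_base [294. 217.] 0.89 [578. -46.  22.]
filter_base [208. 171.] 0.56 [ 448. -391.    2.]
support [241. 176.] 0.72 [ 449. -274.   12.]
spacer1 [207. 171.] 0.61 [ 447. -397.    1.]
spacer1 [271. 188.] 0.49 [ 478. -158.   14.]
clamp_ring [257. 213.] 0.66 [ 584. -161.   11.]
cap [225. 196.] 0.74 [ 575. -
[... 585 characters left out ...]
89 [564. -34.  53.]
spacer1 [475. 227.] 0.65 [ 453. -393.    3.]
spacer1 [392. 231.] 0.6 [ 449. -177.    6.]
clamp_ring [388. 180.] 0.66 [ 579. -171.   12.]
cap [429. 186.] 0.86 [ 556. -263.   66.]
cap [476. 227.] 0.49 [ 453. -397.    2.]
lane [213. 216.] 0.77 [500. 280.   2.]
lane [154. 228.] 0.63 [472. 411.  48.]
bottle1 [154. 227.] 0.97 [475. 412.  47.]
bottle1 [264. 217.] 0.97 [492. 145.  49.]
bottle1 [176. 304.] 0.92 [288. 361.  44.]
bottle1 [192. 218.] 0.73 [495. 321.  46.]
bottle1 [247. 301.] 0.69 [289. 190.  45.]
bottle1 [430. 189.] 0.4 [ 550. -266.   64.]
neighbour [227. 224.] 0.89 [475. 221. 120.]
beaker [275. 104.] 0.63 [787. 116.   7.]
tip_box [381. 111.] 0.94 [ 746. -149.   67.]
```

View pics/top0.png

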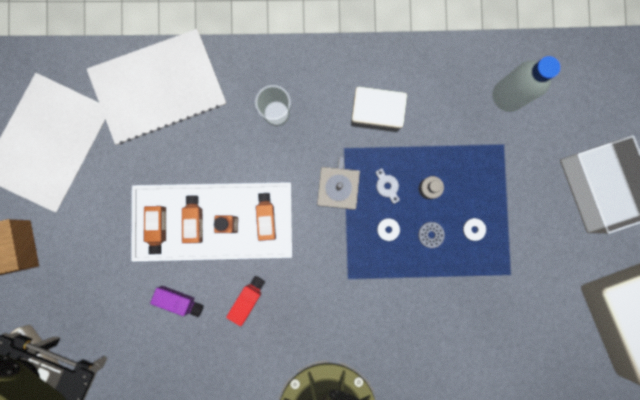

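View pics/scene0.png

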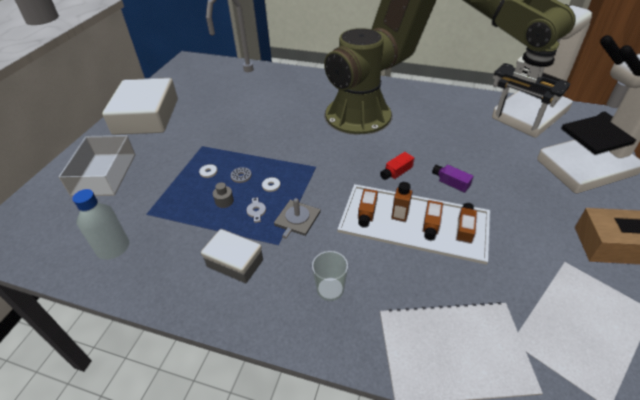

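Top view: the parts on the blue mat are spacers (388,230) and (474,230), support (432,235, dark holes), clamp ring (388,186) and cap (432,187). The base is at (339,188). The lane holds tipped bottles at (154,228), (192,220) and (264,217), with the neighbour standing at (226,224). Purple (176,302) and red (246,301) are look-alikes outside the lane, so I'll leave them. Next I'll measure and take a close crop.

```bash
cat >> h.py <<'E'
def blobs(c,mask,z,amin=60):
    "connected blobs of mask, back-projected on plane z: list (uv, centre of area, minAreaRect)"
    n,l,s,ce=cv2.connectedComponentsWithStats(mask.astype(np.uint8)); out=[]
    for i in range(1,n):
        if s[i,4]<amin: continue
        cs,_=cv2.findContours((l==i).astype(np.uint8),cv2.RETR_EXTERNAL,cv2.CHAIN_APPROX_NONE)
        k=max(cs,key=len)[:,0].astype(float); P=world(c,k,z)[:,:2].astype(np.float32)
        m=cv2.moments(P[:,None]); 
        out.append((ce[i],np.array([m['m10'],m['m01']])/m['m00'],cv2.minAreaRect(P),P))
    return out
def parts(c,z=10):
    "unsaturated blobs on the blue mat"
    hsv=cv2.cvtColor(c['color'],cv2.COLOR_BGR2HSV); uv,P=None,None
    m=(hsv[...,1]<90)&(hsv[...,2]>60)
    lo=pix(c,[[375,-80,0],[375,-450,0],[640,-450,0],[640,-80,0]]).astype(np.int32)
    r=np.zeros(m.shape,np.uint8); cv2.fillPoly(r,[lo],1)
    return blobs(c,m&(r>0),z)
def bottles(c,z=48):
    hsv=cv2.cvtColor(c['color'],cv2.COLOR_BGR2HSV)
    b=c['color'].min(2)<150
    lo=pix(c,[[413,95,4],[413,465,4],[587,465,4],[587,95,4]]).astype(np.int32)
    r=np.zeros(b.shape,np.uint8); cv2.fillPoly(r,[lo],1)
    return b&(r>0),blobs(c,b&(r>0),z)
def show(bl):
    for b in bl: print('uv',b[0].round(),'c',b[1].round(1),'rect',np.round(b[2][0],1),np.round(b[2][1],1),round(b[2][2],1))
E
python3 - <<'E'
from h import *
c=cam('top'); im=c['color']
show(parts(c)); print('cap knob z66'); show(parts(c,66)[:3])
print('bottles'); m,b=bottles(c); show(b)
uv,P=cloud(c)
k=(np.abs(P[:,0]-575)<70)&(np.abs(P[:,1]+36)<70)
for lo,hi in((60,95),(17,30),(8,17)):
    q=k&(P[:,2]>lo)&(P[:,2]<hi); print(lo,q.sum(),P[q].mean(0).round(1),uv[q].mean(0))
k=(np.abs(P[:,0]-500)<120)&(P[:,1]>60)&(P[:,1]<500)&(P[:,2]>25)
mm=np.zeros(im.shape[:2]);iu=uv[k].astype(int);mm[iu[:,1],iu[:,0]]=1
print('bottle depth');
for z in(48,): show(blobs(c,mm,z,30))
a=cv2.resize(im[150:260,310:500],None,fx=4,fy=4,interpolation=cv2.INTER_CUBIC)
cv2.imwrite('pics/p1.png',a)
a=cv2.resize(im[175:270,125:300],None,fx=4,fy=4,interpolation=cv2.INTER_CUBIC)
cv2.imwrite('pics/p2.png',a)
E
```

```text
uv [355. 187.] c [565.6 -85.5] rect [559.4 -86.9] [ 23.3 103.4] 88.3
uv [387. 186.] c [ 566.3 -168.4] rect [ 566.4 -168.4] [92.5 57.9] 1.7
uv [431. 187.] c [ 559.5 -283. ] rect [ 561. -282.] [62.  59.8] 87.8
uv [388. 229.] c [ 453.9 -167.6] rect [ 453.8 -167.7] [59.5 58.3] 43.3
uv [474. 229.] c [ 448.7 -388.5] rect [ 448.9 -389. ] [59.3 56.3] 88.6
uv [431. 235.] c [ 437.5 -277. ] rect [ 437.7 -276.8] [66.9 63.9] 88.6
cap knob z66
uv [355. 187.] c [559.9 -80.2] rect [554.  -81.6] [22.1 98.3] 88.3
uv [387. 186.] c [ 560.6 -159. ] rect [ 560.7 -159. ] [87.9 55. ] 1.7
uv [431. 187.] c [ 554.2 -267.9] rect [ 555.6 -266.8] [58.9 56.8] 87.8
bottles
uv [190. 182.] c [582.7 339.9] rect [582.5 321.8] [253.5   3. ] 89.9
uv [265. 214.] c [503.1 141.2] rect [494.1 142.4] [116.   42.8] 3.3
uv [193. 218.] c [487.1 321.6] rect [492.5 320.7] [ 48.6 115.7] 89.7
uv [156. 229.] c [466.7 407.5] rect [470.8 411.4] [ 50.6 110.3] 89.9
uv [225. 224.] c [477.  239.6] rect [478.2 239.3] [56.5 41.7] 88.5
60 33 [562.  -41.9  77.5] [339.48484848 185.60606061]
17 513 [562.6 -41.5  20. ] [338.06432749 187.74853801]
8 997 [565.6 -43.3  13.6] [338.57171515 186.84252758]
bottle depth
uv [265. 218.] c [489.4 141.8] rect [493.  142.1] [118.3  45.5] 3.0
uv [191. 221.] c [486.8 324.1] rect [491.5 323.2] [ 48.4 118.2] 89.7
uv [154. 228.] c [471.5 413.2] rect [467.3 412.6] [ 48.2 117.7] 89.9
uv [225. 224.] c [476.7 240.6] rect [477.  240.5] [59.  44.2] 88.5
```

View pics/p1.png

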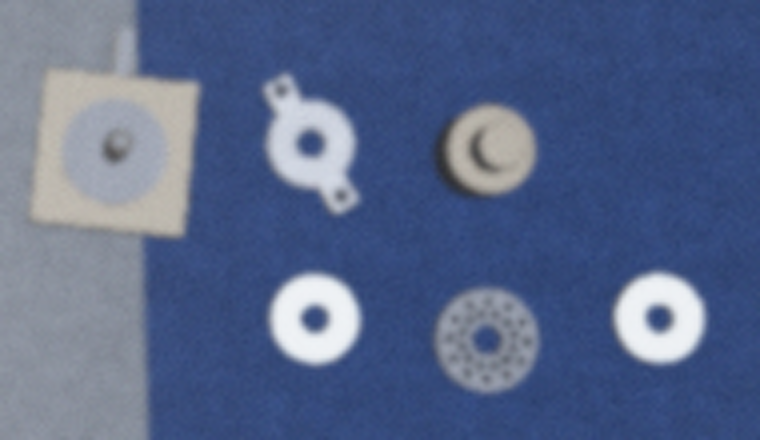

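View pics/p2.png

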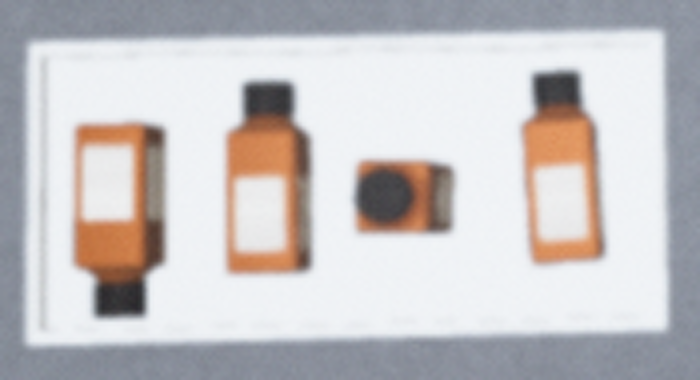

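Parts crop: clamp lugs run about 27° off world x, support has the holes, and cap has the knob. Bottles crop: left bottle's cap points down (−x), the other two tipped ones' caps point up (+x), and the neighbour stands third from the left. Bottles first, gripping each by its cap and lifting so it swings upright.

Run:
```python
from h import *
c=cam('top')
for n,u in(('A',(264,197.5)),('B',(192,199.5)),('C',(155,249.3))): print(n,world(c,[u],42).round(1), world(c,[u]).round(1))
print('lane corners',world(c,[(132,186),(291,182.5),(292,258),(131.5,261)],12).round(0).tolist())
print('nbr',world(c,[(220.7,223)],124).round(0))
uv,P=cloud(c)
for y0 in(142,322,412):
    k=(abs(P[:,1]-y0)<45)&(P[:,0]>415)&(P[:,0]<580)&(P[:,2]>36); q=P[k]; print(y0,np.percentile(q,[1,99],axis=0).round(0).tolist(),q[q[:,0]>np.percentile(q[:,0],90)].mean(0).round(0),q[q[:,0]<np.percentile(q[:,0],10)].mean(0).round(0))
```

```text
A [[540.4 144.7  42. ]] [[540.6 144.8  40.7]]
B [[539.8 322.1  42. ]] [[540.1 323.2  38.1]]
C [[419.7 412.4  42. ]] [[419.7 412.5  41.5]]
lane corners [[580.0, 480.0, 12.0], [580.0, 78.0, 12.0], [387.0, 80.0, 12.0], [391.0, 481.0, 12.0]]
nbr [[478. 235. 124.]]
142 [[435.0, 119.0, 37.0], [552.0, 164.0, 53.0]] [543. 146.  40.] [439. 140.  47.]
322 [[433.0, 305.0, 37.0], [549.0, 348.0, 52.0]] [542. 327.  40.] [437. 325.  47.]
412 [[416.0, 396.0, 36.0], [526.0, 437.0, 52.0]] [522. 416.  47.] [425. 417.  41.]
```

drive_tool(
  rows=[
    {"offset": [-30,-12,20],"spin": -8,"jaw": 60},
    {"offset": [-30,-12,20],"spin": -8,"jaw": 60},
    {"offset": [-30,-10,20],"spin": -8,"jaw": 60},
    {"offset": [-30,-10,10],"spin": 0,"jaw": 60},
    {"offset": [-30,-10,10],"spin": 0,"jaw": 60},
    {"offset": [0,0,0],"spin": 0,"jaw": 60},
  ],
  force=8,
)

```text
clock: 1.8
eef_pos: [363.7, 422.8, 221.2]
eef_rot: [-3.14, -0.001, 3.136]
wrist_force: [-0.5, 0.3, -0.1]
finger_gap: 60.1
```

drive_tool(
  rows=[
    {"offset": [-28,-5,20],"spin": 0,"jaw": 60},
    {"offset": [-28,-5,20],"spin": 0,"jaw": 60},
    {"offset": [0,0,30],"spin": 0,"jaw": 60},
    {"offset": [0,0,25],"spin": 0,"jaw": 60},
    {"offset": [0,0,22],"spin": 0,"jaw": 60},
    {"offset": [0,0,0],"spin": 0,"jaw": 60},
    {"offset": [0,0,0],"spin": 0,"jaw": 15},
    {"offset": [0,0,0],"spin": 0,"jaw": 15},
    {"offset": [0,0,0],"spin": 0,"jaw": 15},
    {"offset": [0,0,0],"spin": 0,"jaw": 15},
    {"offset": [0,0,0],"spin": 0,"jaw": 15},
  ],
  force=8,
)

```text
clock: 2.9
eef_pos: [417.4, 414.5, 106.5]
eef_rot: [3.141, 0.001, 3.139]
wrist_force: [-1.9, 0.1, 5.6]
finger_gap: 31.9
```

drive_tool(
  rows=[
    {"offset": [-1,0,-10],"jaw": 15},
    {"offset": [-1,0,-10],"jaw": 15},
    {"offset": [-1,0,-10],"jaw": 15},
    {"offset": [-1,0,-10],"jaw": 15},
    {"offset": [-2,0,-10],"jaw": 15},
    {"offset": [-7,0,-8],"jaw": 15},
    {"offset": [-7,0,-8],"jaw": 15},
    {"offset": [-7,0,-8],"jaw": 15},
    {"offset": [-7,0,-8],"jaw": 15},
    {"offset": [-8,0,-2],"jaw": 15},
    {"offset": [-8,0,-1],"jaw": 15},
    {"offset": [-8,0,0],"jaw": 15},
    {"offset": [-8,0,0],"jaw": 15},
    {"offset": [-6,0,0],"jaw": 15},
    {"offset": [0,0,0],"jaw": 15},
  ],
)

```text
validation failed for argument at $.ro...
```

Run:
```python
from h import *
c=cam('scene'); cv2.imwrite('pics/s1.png',cv2.resize(c['color'][100:300,350:560],None,fx=3,fy=3))
```

```text
(no output)
```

View pics/s1.png

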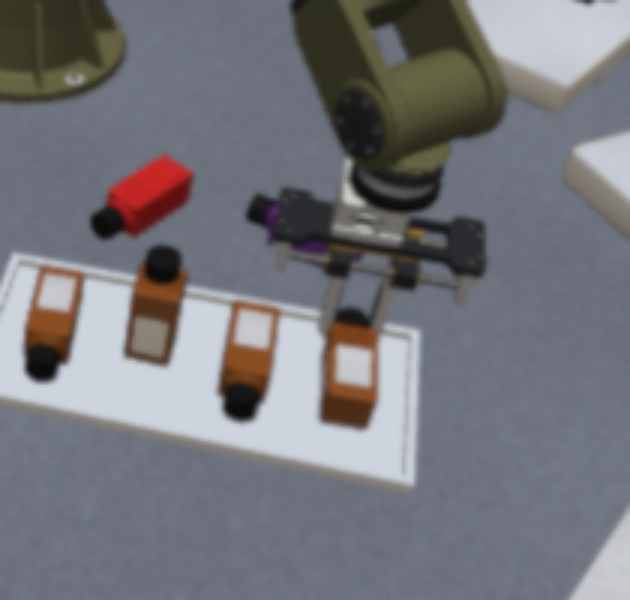

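The call was refused because every row needs "spin". The crop shows the fingers on bottle C's cap at crop (350,325).

drive_tool(
  rows=[
    {"offset": [-1,0,-10],"spin": 0,"jaw": 15},
    {"offset": [-1,0,-10],"spin": 0,"jaw": 15},
    {"offset": [-1,0,-10],"spin": 0,"jaw": 15},
    {"offset": [-1,0,-10],"spin": 0,"jaw": 15},
    {"offset": [-2,0,-10],"spin": 0,"jaw": 15},
    {"offset": [-7,0,-8],"spin": 0,"jaw": 15},
    {"offset": [-7,0,-8],"spin": 0,"jaw": 15},
    {"offset": [-7,0,-8],"spin": 0,"jaw": 15},
    {"offset": [-7,0,-8],"spin": 0,"jaw": 15},
    {"offset": [-8,0,-2],"spin": 0,"jaw": 15},
    {"offset": [-8,0,-1],"spin": 0,"jaw": 15},
    {"offset": [-8,0,0],"spin": 0,"jaw": 15},
    {"offset": [-8,0,0],"spin": 0,"jaw": 15},
    {"offset": [-6,0,0],"spin": 0,"jaw": 15},
    {"offset": [0,0,0],"spin": 0,"jaw": 15},
  ],
)

```text
clock: 4.45
eef_pos: [491.2, 414.3, 193.4]
eef_rot: [3.139, 0.004, 3.138]
wrist_force: [-0.9, -2.1, 18.2]
finger_gap: 31.9
```

Run:
```python
from h import *
c=cam('scene'); cv2.imwrite('pics/s2.png',cv2.resize(c['color'][100:300,350:560],None,fx=3,fy=3))
uv,P=cloud(c)
# bottle-coloured pixels around the gripped bottle: extent in world
hsv=cv2.cvtColor(c['color'],cv2.COLOR_BGR2HSV)[uv[:,1].astype(int),uv[:,0].astype(int)]
k=(abs(P[:,1]-412)<40)&(P[:,0]>390)&(P[:,0]<590)&(P[:,2]>8)&(P[:,2]<130)&(hsv[:,0]<20)&(hsv[:,1]>120)
print(k.sum(),np.percentile(P[k],[2,50,98],axis=0).round(0).tolist()); print(manip.read_state()['eef_pos'])
```

```text
290 [[503.0, 393.0, 23.0], [523.0, 410.0, 92.0], [542.0, 430.0, 110.0]]
[490.94602727 414.28639984 193.42553574]
```

View pics/s2.png

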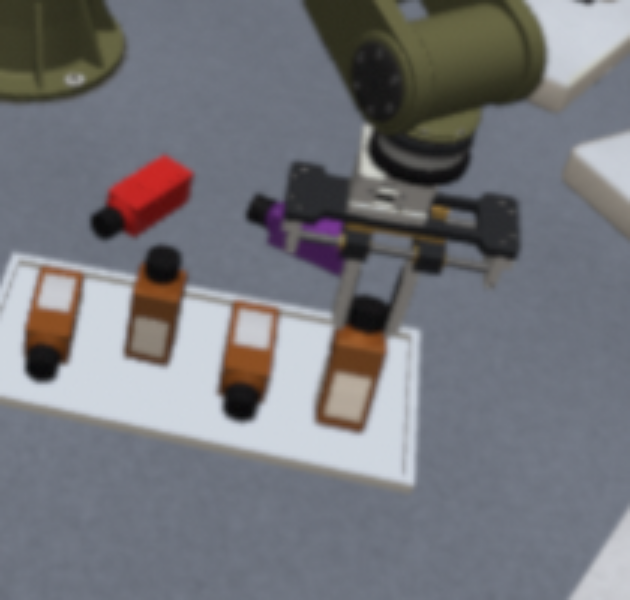

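The bottle leans about 24°, top toward −x, with its foot planted. I'll follow the arc about the foot edge in +x.

drive_tool(
  rows=[
    {"offset": [-5,0,-1],"spin": 0,"jaw": 15},
    {"offset": [-6,0,-1],"spin": 0,"jaw": 15},
    {"offset": [-6,0,0],"spin": 0,"jaw": 15},
    {"offset": [-7,0,0],"spin": 0,"jaw": 15},
    {"offset": [-7,0,0],"spin": 0,"jaw": 15},
    {"offset": [-7,0,1],"spin": 0,"jaw": 15},
    {"offset": [-4,0,1],"spin": 0,"jaw": 15},
    {"offset": [0,0,0],"spin": 0,"jaw": 15},
    {"offset": [0,0,0],"spin": 0,"jaw": 15},
  ],
)

```text
clock: 5.4
eef_pos: [532.1, 414.1, 193.4]
eef_rot: [3.14, 0.002, 3.139]
wrist_force: [-6.4, -4.0, 20.5]
finger_gap: 31.8
```

```bash
cat >> h.py <<'E'
def tilt(y0,x0=390,x1=590):
    "x of bottle's +x face against z, from the scene camera"
    c=cam('scene'); uv,P=cloud(c)
    k=(abs(P[:,1]-y0)<18)&(P[:,0]>x0)&(P[:,0]<x1)&(P[:,2]>12)&(P[:,2]<150)
    q=P[k]
    for z in range(15,125,15):
        m=abs(q[:,2]-z)<7
        if m.sum()>3: print(z,m.sum(),'x max',np.percentile(q[m,0],95).round(0),'med',np.median(q[m,0]).round(0))
    return c
E
python3 -c "
from h import *
c=tilt(412)
cv2.imwrite('pics/s3.png',cv2.resize(c['color'][100:300,350:560],None,fx=3,fy=3))"
```

```text
15 52 x max 583.0 med 552.0
30 47 x max 556.0 med 553.0
45 46 x max 556.0 med 554.0
60 44 x max 558.0 med 556.0
75 54 x max 559.0 med 557.0
90 91 x max 560.0 med 556.0
105 58 x max 555.0 med 551.0
120 134 x max 555.0 med 545.0
```

Bottle C is upright, within about 4°. Before releasing, I'll carry it +y/−x so the wide gripper body clears it when reaching for bottle B.

drive_tool(
  rows=[
    {"offset": [0,0,0],"spin": 0,"jaw": 15},
    {"offset": [0,0,-4],"spin": 0,"jaw": 15},
    {"offset": [0,0,-4],"spin": 0,"jaw": 15},
    {"offset": [6,4,0],"spin": 0,"jaw": 15},
    {"offset": [8,5,0],"spin": 0,"jaw": 15},
    {"offset": [8,5,0],"spin": 0,"jaw": 15},
    {"offset": [8,4,0],"spin": 0,"jaw": 15},
    {"offset": [5,2,0],"spin": 0,"jaw": 15},
    {"offset": [0,0,0],"spin": 0,"jaw": 15},
    {"offset": [0,0,0],"spin": 0,"jaw": 15},
  ],
  force=15,
)

```text
clock: 6.45
eef_pos: [496.4, 434.0, 198.7]
eef_rot: [3.142, 0.0, 3.139]
wrist_force: [0.0, 0.0, -2.1]
finger_gap: 31.4
```

```bash
python3 -c "
from h import *
c=tilt(434)
cv2.imwrite('pics/s3.png',cv2.resize(c['color'][100:300,350:560],None,fx=3,fy=3))"
```

```text
15 39 x max 585.0 med 517.0
30 47 x max 520.0 med 518.0
45 50 x max 522.0 med 519.0
60 46 x max 523.0 med 520.0
75 52 x max 524.0 med 521.0
90 63 x max 525.0 med 523.0
105 82 x max 522.0 med 516.0
120 63 x max 520.0 med 516.0
```

drive_tool(
  rows=[
    {"offset": [0,0,2],"spin": 0,"jaw": 15},
    {"offset": [0,0,2],"spin": 0,"jaw": 15},
    {"offset": [0,0,1],"spin": 0,"jaw": 15},
    {"offset": [0,0,0],"spin": 0,"jaw": 15},
    {"offset": [0,0,0],"spin": 0,"jaw": 60},
    {"offset": [0,0,0],"spin": 0,"jaw": 60},
    {"offset": [0,0,0],"spin": 0,"jaw": 60},
    {"offset": [0,0,0],"spin": 0,"jaw": 60},
    {"offset": [0,0,-20],"spin": 0,"jaw": 60},
    {"offset": [0,0,-35],"spin": 0,"jaw": 60},
    {"offset": [-12,-28,0],"spin": 0,"jaw": 60},
    {"offset": [-10,-28,0],"spin": 0,"jaw": 60},
    {"offset": [-10,-28,0],"spin": 0,"jaw": 60},
    {"offset": [-12,-28,0],"spin": 0,"jaw": 60},
    {"offset": [0,0,0],"spin": 0,"jaw": 60},
  ],
  force=8,
)

```text
clock: 8.0
eef_pos: [541.3, 319.1, 248.8]
eef_rot: [-3.141, 0.0, 3.136]
wrist_force: [-0.1, 0.0, 0.3]
finger_gap: 60.1
```

Run:
```python
from h import *
c=tilt(434)
t=cam('top'); m,b=bottles(t); show(b)
cv2.imwrite('pics/s3.png',cv2.resize(c['color'][100:300,350:560],None,fx=3,fy=3))
```

```text
15 39 x max 582.0 med 516.0
30 51 x max 519.0 med 517.0
45 53 x max 519.0 med 516.0
60 52 x max 518.0 med 516.0
75 53 x max 519.0 med 516.0
90 99 x max 518.0 med 514.0
105 51 x max 513.0 med 508.0
120 125 x max 510.0 med 499.0
uv [170. 215.] c [501.3 373.2] rect [499.8 346.5] [204.4 168.5] 89.9
uv [265. 213.] c [505.1 141.3] rect [494.1 142.2] [115.6  42.2] 3.2
uv [225. 224.] c [476.9 239.8] rect [476.9 239.3] [56.5 39.3] 88.5
```

View pics/s3.png

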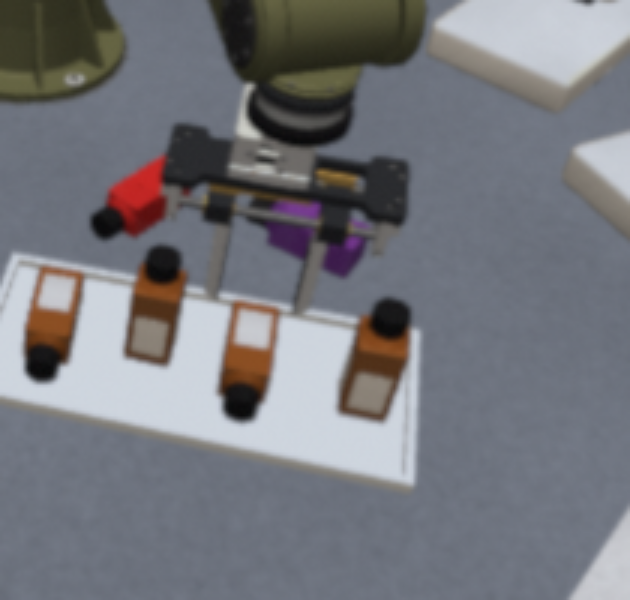

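Bottle C now stands straight (crop 375,360). Next is bottle B.

drive_tool(
  rows=[
    {"offset": [0,3,30],"spin": 0,"jaw": 60},
    {"offset": [0,0,30],"spin": 0,"jaw": 60},
    {"offset": [0,0,30],"spin": 0,"jaw": 60},
    {"offset": [0,0,25],"spin": 0,"jaw": 60},
    {"offset": [0,0,20],"spin": 0,"jaw": 60},
    {"offset": [0,0,8],"spin": 0,"jaw": 60},
    {"offset": [0,0,0],"spin": 0,"jaw": 60},
    {"offset": [0,0,0],"spin": 0,"jaw": 15},
    {"offset": [0,0,0],"spin": 0,"jaw": 15},
    {"offset": [0,0,0],"spin": 0,"jaw": 15},
    {"offset": [0,0,0],"spin": 0,"jaw": 15},
    {"offset": [0,0,0],"spin": 0,"jaw": 15},
  ],
  force=8,
)

```text
clock: 9.3
eef_pos: [540.2, 324.9, 106.3]
eef_rot: [3.141, 0.001, 3.139]
wrist_force: [-0.7, 0.3, 4.0]
finger_gap: 31.6
```

drive_tool(
  rows=[
    {"offset": [0,0,-8],"spin": 0,"jaw": 15},
    {"offset": [0,0,-10],"spin": 0,"jaw": 15},
    {"offset": [0,0,-10],"spin": 0,"jaw": 15},
    {"offset": [0,0,-10],"spin": 0,"jaw": 15},
    {"offset": [0,0,-10],"spin": 0,"jaw": 15},
    {"offset": [0,0,-10],"spin": 0,"jaw": 15},
    {"offset": [0,0,-10],"spin": 0,"jaw": 15},
    {"offset": [2,0,-10],"spin": 0,"jaw": 15},
    {"offset": [4,0,-8],"spin": 0,"jaw": 15},
    {"offset": [5,0,-3],"spin": 0,"jaw": 15},
    {"offset": [5,0,0],"spin": 0,"jaw": 15},
    {"offset": [5,0,0],"spin": 0,"jaw": 15},
    {"offset": [5,0,0],"spin": 0,"jaw": 15},
    {"offset": [0,0,0],"spin": 0,"jaw": 15},
  ],
)

```text
clock: 10.7
eef_pos: [513.8, 325.2, 195.8]
eef_rot: [3.141, 0.002, 3.139]
wrist_force: [0.1, -0.7, 7.2]
finger_gap: 31.8
```

Run:
```python
from h import *
c=tilt(323)
cv2.imwrite('pics/s4.png',cv2.resize(c['color'][100:300,350:560],None,fx=3,fy=3))
```

```text
15 36 x max 584.0 med 514.0
30 32 x max 519.0 med 518.0
45 34 x max 525.0 med 522.0
60 36 x max 528.0 med 526.0
75 38 x max 532.0 med 530.0
90 72 x max 534.0 med 530.0
105 40 x max 532.0 med 529.0
120 115 x max 534.0 med 525.0
```

drive_tool(
  rows=[
    {"offset": [6,0,0],"spin": 0,"jaw": 15},
    {"offset": [6,0,0],"spin": 0,"jaw": 15},
    {"offset": [6,0,0],"spin": 0,"jaw": 15},
    {"offset": [4,0,1],"spin": 0,"jaw": 15},
    {"offset": [2,0,1],"spin": 0,"jaw": 15},
    {"offset": [0,0,0],"spin": 0,"jaw": 15},
  ],
)

```text
clock: 11.35
eef_pos: [489.7, 325.2, 193.3]
eef_rot: [3.141, 0.001, 3.139]
wrist_force: [-0.9, -0.4, 8.4]
finger_gap: 31.7
```

Run:
```python
from h import *
c=tilt(323)
```

```text
15 35 x max 583.0 med 511.0
30 40 x max 514.0 med 512.0
45 53 x max 514.0 med 512.0
60 43 x max 515.0 med 513.0
75 52 x max 515.0 med 513.0
90 81 x max 516.0 med 513.0
105 49 x max 510.0 med 506.0
120 123 x max 511.0 med 500.0
```

Upright. Release and go to bottle A.

drive_tool(
  rows=[
    {"offset": [0,0,0],"spin": 0,"jaw": 60},
    {"offset": [0,0,0],"spin": 0,"jaw": 60},
    {"offset": [0,0,0],"spin": 0,"jaw": 60},
    {"offset": [0,0,0],"spin": 0,"jaw": 60},
    {"offset": [0,0,-20],"spin": 0,"jaw": 60},
    {"offset": [0,0,-35],"spin": 0,"jaw": 60},
    {"offset": [-15,-30,0],"spin": 0,"jaw": 60},
    {"offset": [-15,-30,0],"spin": 0,"jaw": 60},
    {"offset": [-12,-30,0],"spin": 0,"jaw": 60},
    {"offset": [-10,-30,0],"spin": 0,"jaw": 60},
    {"offset": [0,-30,0],"spin": 0,"jaw": 60},
    {"offset": [0,-30,0],"spin": 0,"jaw": 60},
    {"offset": [0,0,0],"spin": 0,"jaw": 60},
    {"offset": [0,0,0],"spin": 0,"jaw": 60},
  ],
)

```text
clock: 12.8
eef_pos: [541.6, 144.7, 247.7]
eef_rot: [3.141, -0.0, 3.138]
wrist_force: [0.4, 0.2, 0.5]
finger_gap: 60.3
```

Run:
```python
from h import *
print('B');tilt(323);print('A');tilt(145)
print(manip.read_state()['eef_pos'])
```

```text
B
15 45 x max 582.0 med 510.0
30 51 x max 512.0 med 510.0
45 53 x max 512.0 med 510.0
60 47 x max 512.0 med 510.0
75 54 x max 512.0 med 509.0
90 89 x max 511.0 med 508.0
105 57 x max 506.0 med 501.0
120 112 x max 503.0 med 493.0
A
15 52 x max 583.0 med 556.0
30 70 x max 558.0 med 554.0
45 368 x max 550.0 med 498.0
[541.46991663 145.60398257 247.63998804]
```

drive_tool(
  rows=[
    {"offset": [-1,0,30],"spin": 0,"jaw": 60},
    {"offset": [0,0,30],"spin": 0,"jaw": 60},
    {"offset": [0,0,30],"spin": 0,"jaw": 60},
    {"offset": [0,0,25],"spin": 0,"jaw": 60},
    {"offset": [0,0,20],"spin": 0,"jaw": 60},
    {"offset": [0,0,7],"spin": 0,"jaw": 60},
    {"offset": [0,0,0],"spin": 0,"jaw": 60},
    {"offset": [0,0,0],"spin": 0,"jaw": 15},
    {"offset": [0,0,0],"spin": 0,"jaw": 15},
    {"offset": [0,0,0],"spin": 0,"jaw": 15},
    {"offset": [0,0,0],"spin": 0,"jaw": 15},
    {"offset": [0,0,0],"spin": 0,"jaw": 15},
  ],
  force=8,
)

```text
clock: 14.1
eef_pos: [542.7, 144.8, 106.2]
eef_rot: [3.141, 0.001, 3.139]
wrist_force: [-0.5, -1.0, 3.0]
finger_gap: 31.6
```

drive_tool(
  rows=[
    {"offset": [0,0,-8],"spin": 0,"jaw": 15},
    {"offset": [0,0,-10],"spin": 0,"jaw": 15},
    {"offset": [0,0,-10],"spin": 0,"jaw": 15},
    {"offset": [0,0,-10],"spin": 0,"jaw": 15},
    {"offset": [0,0,-10],"spin": 0,"jaw": 15},
    {"offset": [0,0,-10],"spin": 0,"jaw": 15},
    {"offset": [0,0,-10],"spin": 0,"jaw": 15},
    {"offset": [2,0,-10],"spin": 0,"jaw": 15},
    {"offset": [4,0,-8],"spin": 0,"jaw": 15},
    {"offset": [5,0,-3],"spin": 0,"jaw": 15},
    {"offset": [5,0,0],"spin": 0,"jaw": 15},
    {"offset": [5,0,0],"spin": 0,"jaw": 15},
    {"offset": [5,0,0],"spin": 0,"jaw": 15},
    {"offset": [6,0,0],"spin": 0,"jaw": 15},
    {"offset": [6,0,0],"spin": 0,"jaw": 15},
    {"offset": [5,0,0],"spin": 0,"jaw": 15},
    {"offset": [0,0,0],"spin": 0,"jaw": 15},
  ],
)

```text
clock: 15.8
eef_pos: [499.0, 145.0, 194.7]
eef_rot: [-3.142, -0.0, 3.139]
wrist_force: [-0.6, 0.3, 2.6]
finger_gap: 31.8
```

Run:
```python
from h import *
tilt(145)
```

```text
15 45 x max 582.0 med 515.0
30 38 x max 518.0 med 515.0
45 39 x max 519.0 med 516.0
60 46 x max 521.0 med 519.0
75 39 x max 522.0 med 520.0
90 68 x max 524.0 med 520.0
105 57 x max 519.0 med 514.0
120 98 x max 519.0 med 510.0
```

drive_tool(
  rows=[
    {"offset": [5,0,1],"spin": 0,"jaw": 15},
    {"offset": [0,0,0],"spin": 0,"jaw": 60},
    {"offset": [0,0,0],"spin": 0,"jaw": 60},
    {"offset": [0,0,0],"spin": 0,"jaw": 60},
    {"offset": [0,0,0],"spin": 0,"jaw": 60},
    {"offset": [0,0,-20],"spin": 0,"jaw": 60},
    {"offset": [0,0,-35],"spin": 0,"jaw": 60},
    {"offset": [10,-30,0],"spin": 0,"jaw": 80},
    {"offset": [15,-35,0],"spin": 0,"jaw": 80},
    {"offset": [15,-35,0],"spin": 0,"jaw": 80},
    {"offset": [15,-35,0],"spin": 0,"jaw": 80},
    {"offset": [0,0,0],"spin": 0,"jaw": 80},
  ],
)

```text
clock: 17.05
eef_pos: [438.0, 7.5, 248.7]
eef_rot: [-3.141, -0.0, 3.136]
wrist_force: [0.0, -0.5, 0.4]
finger_gap: 79.8
```

Run:
```python
from h import *
print('A');tilt(145)
c=cam('top'); show(parts(c))
im=c['color']; cv2.imwrite('pics/t2.png',cv2.resize(im[150:280,120:500],None,fx=2,fy=2,interpolation=cv2.INTER_CUBIC))
hsv=cv2.cvtColor(im,cv2.COLOR_BGR2HSV)
g=cv2.resize(im[160:220,310:365],None,fx=6,fy=6,interpolation=cv2.INTER_CUBIC)
print(manip.read_state()['eef_pos'])
uv,P=cloud(c)
k=(np.abs(P[:,0]-562)<60)&(np.abs(P[:,1]+42)<60)
for lo,hi in((70,90),(17,24),(9,16)):
    q=k&(P[:,2]>lo)&(P[:,2]<hi); a=P[q]; print(lo,q.sum(),a.mean(0).round(1),'mid',((np.percentile(a,1,axis=0)+np.percentile(a,99,axis=0))/2).round(1),uv[q].mean(0))
```

```text
A
15 51 x max 583.0 med 512.0
30 40 x max 514.0 med 512.0
45 44 x max 515.0 med 512.0
60 54 x max 514.0 med 512.0
75 46 x max 514.0 med 512.0
90 76 x max 513.0 med 510.0
105 56 x max 509.0 med 504.0
120 105 x max 505.0 med 496.0
uv [355. 187.] c [565.4 -85.5] rect [559.4 -86.9] [ 23.3 103.4] 88.3
uv [387. 186.] c [ 566.3 -168.5] rect [ 566.4 -168.4] [92.5 57.9] 1.7
uv [431. 187.] c [ 559.6 -283.3] rect [ 559.1 -282.5] [59.9 62.7] 43.1
uv [360. 238.] c [433.4 -93.3] rect [432.6 -93.9] [110.   35.5] 0.8
uv [388. 229.] c [ 453.9 -167.4] rect [ 453.8 -167.7] [59.5 58.3] 43.3
uv [474. 229.] c [ 448.7 -388.4] rect [ 448.3 -388.3] [59.1 58.7] 42.9
uv [431. 235.] c [ 437.5 -277. ] rect [ 436.5 -276.8] [66.7 66.5] 87.7
[439.19865525   9.73565086 248.87063033]
70 32 [562.3 -42.   77.3] mid [562.5 -42.1  77. ] [339.5 185.5]
17 512 [563.2 -42.4  19.8] mid [566.  -42.6  20.4] [338.40429688 187.52929688]
9 835 [562.8 -42.9  13.3] mid [564.1 -42.4  12.9] [338.44670659 187.92095808]
```

View pics/t2.png

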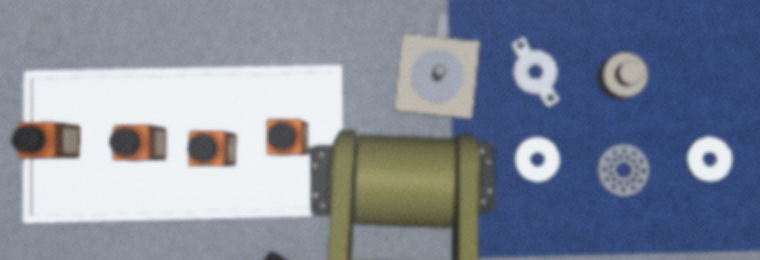

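All four bottles stand upright (crop pixels 30,140 / 130,140 / 205,148 / 285,137). The parts haven't been knocked. Next I'll refine the post and part positions in both cameras.

```bash
cat >> h.py <<'E'
def fitcirc(P):
    from scipy.optimize import least_squares
    s=least_squares(lambda p:np.hypot(P[:,0]-p[0],P[:,1]-p[1])-p[2],[*P.mean(0),30],loss='soft_l1')
    return s.x.round(1)
def seat(c,ctr=(563,-42),z=20,kf=1):
    "radial edge search: circle edge points on plane z around ctr"
    g=cv2.cvtColor(c['color'],cv2.COLOR_BGR2Lab).astype(np.float32)
    pts=[]
    r=np.arange(24,44,.5)
    for a in np.radians(np.arange(0,360,6)):
        Q=np.c_[ctr[0]+r*np.cos(a),ctr[1]+r*np.sin(a),np.full(len(r),z)]
        p=pix(c,Q).astype(np.float32)
        v=cv2.remap(g,p[:,0],p[:,1],cv2.INTER_LINEAR).reshape(len(r),3)
        d=np.linalg.norm(v[6:]-v[:-6],axis=1); i=d.argmax()+3; pts.append(Q[i,:2])
    return fitcirc(np.array(pts))
E
python3 - <<'E'
from h import *
for n in('top','scene'):
    c=cam(n); x=(563,-42,0)
    for i in range(3): x=seat(c,x[:2])
    print(n,'seat',x)
    for nm,p in(('support',(437.5,-277)),('sp1',(454,-167.5)),('sp2',(448.7,-388.5)),('clamp',(566,-168)) ):
        x=p
        for i in range(3): x=seat(c,x[:2],10)
        print(nm,x)
    uv,P=cloud(c); k=(np.abs(P[:,0]-562)<25)&(np.abs(P[:,1]+42)<25)&(P[:,2]>72)
    print('post tip by colour plane z80',world(c,[uv[k].mean(0)],78).round(1))
E
```

```text
top seat [562.9 -41.7  34. ]
support [ 437.5 -277.9   33.1]
sp1 [ 453.8 -167.9   28.8]
sp2 [ 448.5 -388.9   28.8]
clamp [ 566.3 -169.2   28.8]
post tip by colour plane z80 [[562.2 -41.9  78. ]]
scene seat [563.9 -44.5  33.7]
support [ 438.9 -280.1   33.8]
sp1 [ 455.5 -169.8   28.8]
sp2 [ 450.1 -391.5   28.9]
clamp [ 569.2 -170.8   29.1]
post tip by colour plane z80 [[568.7 -41.8  78. ]]
```

drive_tool(
  rows=[
    {"offset": [0,-30,0],"spin": 0,"jaw": 82},
    {"offset": [0,-40,0],"spin": 0,"jaw": 82},
    {"offset": [0,-40,0],"spin": 0,"jaw": 82},
    {"offset": [0,-40,0],"spin": 0,"jaw": 82},
    {"offset": [0,-40,0],"spin": 0,"jaw": 82},
    {"offset": [0,-40,0],"spin": 0,"jaw": 82},
    {"offset": [0,-35,0],"spin": 0,"jaw": 82},
    {"offset": [0,-22,10],"spin": 0,"jaw": 82},
    {"offset": [0,0,30],"spin": 0,"jaw": 82},
    {"offset": [0,0,30],"spin": 0,"jaw": 82},
    {"offset": [0,0,30],"spin": 0,"jaw": 82},
    {"offset": [0,0,0],"spin": 0,"jaw": 82},
    {"offset": [0,0,0],"spin": 0,"jaw": 82},
  ],
  force=15,
)

```text
clock: 18.55
eef_pos: [439.0, -276.5, 149.1]
eef_rot: [3.141, -0.0, 3.14]
wrist_force: [-0.3, -0.5, -0.1]
finger_gap: 82.1
```

drive_tool(
  rows=[
    {"offset": [1,-2,20],"spin": 0,"jaw": 82},
    {"offset": [0,0,20],"spin": 0,"jaw": 82},
    {"offset": [0,0,9],"spin": 0,"jaw": 82},
    {"offset": [0,0,0],"spin": 0,"jaw": 82},
    {"offset": [0,0,0],"spin": 0,"jaw": 50},
    {"offset": [0,0,0],"spin": 0,"jaw": 50},
    {"offset": [0,0,0],"spin": 0,"jaw": 50},
    {"offset": [0,0,0],"spin": 0,"jaw": 50},
    {"offset": [0,0,0],"spin": 0,"jaw": 50},
  ],
  force=10,
)

```text
clock: 19.45
eef_pos: [437.6, -279.1, 100.6]
eef_rot: [-3.141, 0.001, 3.139]
wrist_force: [-0.4, 2.0, 7.3]
finger_gap: 64.1
```

drive_tool(
  rows=[
    {"offset": [0,0,0],"spin": 0,"jaw": 82},
    {"offset": [0,0,0],"spin": 0,"jaw": 82},
    {"offset": [0,0,0],"spin": 0,"jaw": 82},
    {"offset": [0,0,-40],"spin": 0,"jaw": 82},
    {"offset": [0,0,-40],"spin": 0,"jaw": 82},
    {"offset": [0,50,-20],"spin": 0,"jaw": 82},
    {"offset": [0,50,0],"spin": 0,"jaw": 82},
    {"offset": [0,50,0],"spin": 0,"jaw": 82},
    {"offset": [0,50,0],"spin": 0,"jaw": 82},
    {"offset": [0,0,0],"spin": 0,"jaw": 82},
  ],
)

```text
clock: 20.45
eef_pos: [437.5, -78.2, 198.3]
eef_rot: [3.141, -0.0, -3.14]
wrist_force: [-0.1, -0.0, -0.3]
finger_gap: 82.5
```

Run:
```python
from h import *
print(manip.read_state()['eef_pos'])
for n in('top','scene'):
    c=cam(n); x=(438,-278,0)
    for i in range(3): x=seat(c,x[:2],10)
    y=(563,-43,0)
    for i in range(3): y=seat(c,y[:2],20)
    print(n,'support',x,'seat',y)
```

```text
[437.51536539 -78.18322289 198.34391334]
top support [ 441.3 -284.7   33. ] seat [562.9 -41.3  34.1]
scene support [ 430.3 -273.3   33.4] seat [563.8 -44.3  33.7]
```

Run:
```python
from h import *
a=cam('top')['color'][160:260,320:490]; c=cam('scene'); b=c['color'][150:250,190:330]
cv2.imwrite('pics/t3.png',np.vstack([cv2.resize(a,(800,470)),]) [:300*2][:, :]); 
cv2.imwrite('pics/t3.png',np.hstack([cv2.resize(a,(400,236)),cv2.resize(b,(330,236))]))
```

```text
(no output)
```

View pics/t3.png

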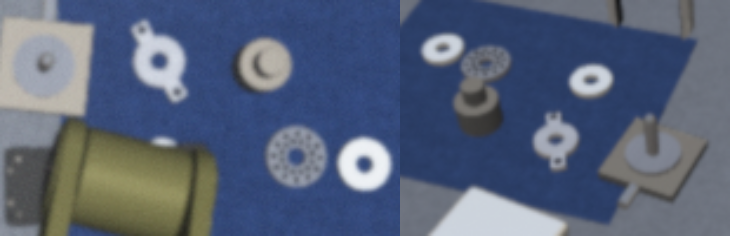

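The support has been knocked toward spacer 2 and now sits at about top pixel (446,226). Re-measuring.

Run:
```python
from h import *
for n in('top','scene'):
    c=cam(n); x=world(cam('top'),[(446,226)],10)[0][:2]
    for i in range(4): x=seat(c,x[:2],10)
    y=(448.7,-389)
    for i in range(3): y=seat(c,y[:2],10)
    print(n,'support',x,'sp2',y)
```

```text
top support [ 460.1 -318.    33.4] sp2 [ 448.6 -388.9   28.8]
scene support [ 461.  -320.4   33.6] sp2 [ 450.2 -391.6   28.9]
```

drive_tool(
  rows=[
    {"offset": [0,0,0],"spin": 8.2,"jaw": 82},
    {"offset": [0,0,0],"spin": 8.2,"jaw": 82},
    {"offset": [0,0,0],"spin": 8.2,"jaw": 82},
    {"offset": [0,0,0],"spin": 8.2,"jaw": 82},
    {"offset": [0,0,0],"spin": 8.2,"jaw": 82},
    {"offset": [0,0,0],"spin": 8.2,"jaw": 82},
    {"offset": [0,0,0],"spin": 8.2,"jaw": 82},
    {"offset": [0,0,0],"spin": 8.2,"jaw": 82},
    {"offset": [0,0,0],"spin": 8.2,"jaw": 82},
    {"offset": [0,0,0],"spin": 8.2,"jaw": 82},
    {"offset": [0,0,0],"spin": 8.0,"jaw": 82},
    {"offset": [-35,4,0],"spin": 0,"jaw": 82},
    {"offset": [-40,4,0],"spin": 0,"jaw": 82},
    {"offset": [-40,4,0],"spin": 0,"jaw": 82},
    {"offset": [-40,4,0],"spin": 0,"jaw": 82},
    {"offset": [-40,4,0],"spin": 0,"jaw": 82},
    {"offset": [-45,3,20],"spin": 0,"jaw": 82},
    {"offset": [0,0,28],"spin": 0,"jaw": 82},
    {"offset": [0,0,0],"spin": 0,"jaw": 82},
  ],
)

```text
clock: 22.75
eef_pos: [458.4, -323.1, 146.7]
eef_rot: [-3.137, -0.004, 1.565]
wrist_force: [0.6, 0.2, 0.3]
finger_gap: 81.7
```

drive_tool(
  rows=[
    {"offset": [0,1,15],"spin": 0,"jaw": 82},
    {"offset": [0,0,10],"spin": 0,"jaw": 82},
    {"offset": [0,0,0],"spin": 0,"jaw": 82},
    {"offset": [0,0,0],"spin": 0,"jaw": 82},
  ],
)

```text
clock: 23.15
eef_pos: [461.4, -322.3, 125.7]
eef_rot: [3.141, 0.0, 1.569]
wrist_force: [-0.5, 1.0, -0.1]
finger_gap: 82.1
```

drive_tool(
  rows=[
    {"offset": [3,0,15],"spin": 0,"jaw": 82},
    {"offset": [0,0,11],"spin": 0,"jaw": 82},
    {"offset": [0,0,0],"spin": 0,"jaw": 82},
    {"offset": [0,0,0],"spin": 0,"jaw": 50},
    {"offset": [0,0,0],"spin": 0,"jaw": 50},
    {"offset": [0,0,0],"spin": 0,"jaw": 50},
    {"offset": [0,0,0],"spin": 0,"jaw": 50},
    {"offset": [0,0,0],"spin": 0,"jaw": 50},
  ],
  force=12,
)

```text
clock: 23.95
eef_pos: [461.3, -319.7, 99.8]
eef_rot: [3.141, 0.001, 1.568]
wrist_force: [-0.4, 0.6, 6.1]
finger_gap: 66.4
```

Run:
```python
from h import *
s=manip.read_state(); print(s['eef_pos'],s['finger_gap'])
c=cam('scene'); cv2.imwrite('pics/t4.png',cv2.resize(c['color'][130:260,180:330],None,fx=4,fy=4))
```

```text
[ 461.32941933 -319.70913613   99.75104647] 66.35696988625472
```

View pics/t4.png

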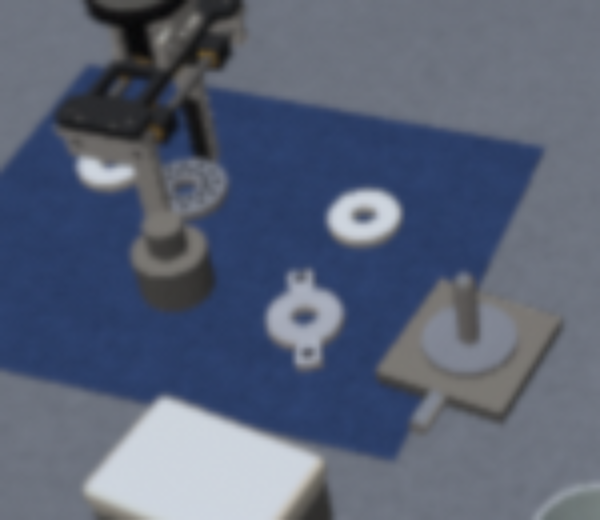

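Gripped well (66.4 mm); the crop shows the fingers on the support at (190,180). Lift and go over the post.

drive_tool(
  rows=[
    {"offset": [0,0,0],"spin": 0,"jaw": 50},
    {"offset": [0,0,-20],"spin": 0,"jaw": 50},
    {"offset": [0,0,-40],"spin": 0,"jaw": 50},
    {"offset": [0,0,-45],"spin": 0,"jaw": 50},
    {"offset": [30,10,0],"spin": 0,"jaw": 50},
    {"offset": [40,15,0],"spin": 0,"jaw": 50},
    {"offset": [40,15,0],"spin": 0,"jaw": 50},
    {"offset": [40,15,0],"spin": 0,"jaw": 50},
    {"offset": [40,15,0],"spin": 0,"jaw": 50},
    {"offset": [40,15,0],"spin": 0,"jaw": 50},
    {"offset": [30,12,0],"spin": 0,"jaw": 50},
    {"offset": [16,6,0],"spin": 0,"jaw": 50},
    {"offset": [0,0,0],"spin": 0,"jaw": 50},
    {"offset": [0,0,0],"spin": 0,"jaw": 50},
    {"offset": [0,0,0],"spin": 0,"jaw": 50},
  ],
  force=25,
)

```text
clock: 25.5
eef_pos: [564.6, -45.0, 204.1]
eef_rot: [-3.141, 0.0, 1.567]
wrist_force: [0.1, 0.4, -0.4]
finger_gap: 65.7
```

drive_tool(
  rows=[
    {"offset": [1.6,-0.5,8],"spin": 0,"jaw": 50},
    {"offset": [0,0,0],"spin": 0,"jaw": 50},
    {"offset": [0,0,0],"spin": 0,"jaw": 50},
  ],
)

```text
clock: 25.8
eef_pos: [564.2, -42.6, 195.9]
eef_rot: [-3.141, -0.0, 1.567]
wrist_force: [-0.8, -0.6, -1.0]
finger_gap: 65.9
```

Run:
```python
from h import *
s=manip.read_state(); print(s['eef_pos'],s['finger_gap'],s['wrist_force'])
c=cam('scene'); cv2.imwrite('pics/t5.png',cv2.resize(c['color'][130:260,230:360],None,fx=4,fy=4))
```

```text
[564.24402166 -42.60370183 195.88156573] 65.89802032580627 [-0.80971211 -0.63584326 -1.02494178]
```

View pics/t5.png

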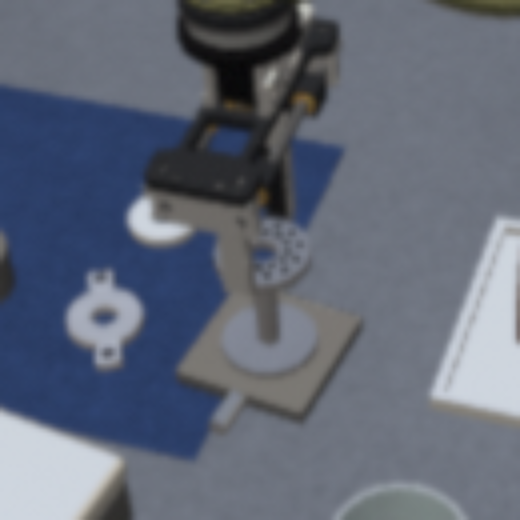

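The support is held flat above the post (crop 265,250). Lowering.

drive_tool(
  rows=[
    {"offset": [-0.6,0,6],"spin": 0,"jaw": 50},
    {"offset": [0,0,8],"spin": 0,"jaw": 50},
    {"offset": [0,0,4],"spin": 0,"jaw": 50},
    {"offset": [0,0,4],"spin": 0,"jaw": 50},
    {"offset": [0,0,4],"spin": 0,"jaw": 50},
    {"offset": [0,0,4],"spin": 0,"jaw": 50},
    {"offset": [0,0,5],"spin": 0,"jaw": 50},
    {"offset": [0,0,5],"spin": 0,"jaw": 50},
    {"offset": [0,0,0],"spin": 0,"jaw": 50},
  ],
)

```text
clock: 26.75
eef_pos: [564.2, -42.8, 155.4]
eef_rot: [-3.141, -0.0, 1.568]
wrist_force: [-0.3, -0.9, -1.3]
finger_gap: 66.1
```

drive_tool(
  rows=[
    {"offset": [0,0,8],"spin": 0,"jaw": 50},
    {"offset": [0,0,8],"spin": 0,"jaw": 50},
    {"offset": [0,0,8],"spin": 0,"jaw": 50},
    {"offset": [0,0,6],"spin": 0,"jaw": 50},
    {"offset": [0,0,4],"spin": 0,"jaw": 50},
    {"offset": [0,0,2],"spin": 0,"jaw": 50},
    {"offset": [0,0,0],"spin": 0,"jaw": 50},
    {"offset": [0,0,0],"spin": 0,"jaw": 50},
  ],
)

```text
clock: 27.55
eef_pos: [564.5, -42.8, 120.4]
eef_rot: [3.141, 0.0, 1.568]
wrist_force: [0.1, 0.2, -2.2]
finger_gap: 66.0
```

drive_tool(
  rows=[
    {"offset": [0,0,1],"spin": 0,"jaw": 50},
    {"offset": [0,0,0],"spin": 0,"jaw": 82},
    {"offset": [0,0,0],"spin": 0,"jaw": 82},
    {"offset": [0,0,0],"spin": 0,"jaw": 82},
    {"offset": [0,0,-20],"spin": 0,"jaw": 82},
    {"offset": [0,0,-35],"spin": 0,"jaw": 82},
    {"offset": [0,0,-35],"spin": 0,"jaw": 82},
    {"offset": [-25,-20,0],"spin": 0,"jaw": 72},
    {"offset": [-35,-30,0],"spin": 0,"jaw": 72},
    {"offset": [-35,-30,0],"spin": 0,"jaw": 72},
    {"offset": [-25,-20,0],"spin": 0,"jaw": 72},
    {"offset": [-6,-10,20],"spin": 0,"jaw": 72},
    {"offset": [0,0,35],"spin": 0,"jaw": 72},
    {"offset": [0,0,30],"spin": 0,"jaw": 72},
    {"offset": [0,0,0],"spin": 0,"jaw": 72},
    {"offset": [0,0,0],"spin": 0,"jaw": 72},
  ],
  force=12,
)

```text
clock: 29.15
eef_pos: [454.3, -168.6, 124.8]
eef_rot: [-3.141, -0.0, 1.568]
wrist_force: [-0.1, 0.6, -0.5]
finger_gap: 71.7
```

Run:
```python
from h import *
s=manip.read_state(); print(s['eef_pos'])
c=cam('top')
for nm,p,z in(('sp2',(448.6,-389),10),('clamp',(566.3,-169.2),10),('support on seat',(563,-42),30)):
    x=p
    for i in range(3): x=seat(c,x[:2],z)
    print(nm,x)
uv,P=cloud(c); k=(np.hypot(P[:,0]-563,P[:,1]+42)<28)&(np.hypot(P[:,0]-563,P[:,1]+42)>16)
print('support top z',np.median(P[k,2]),np.percentile(P[k,2],[10,90]))
c=cam('scene');x=(455,-169)
for i in range(3): x=seat(c,x[:2],10)
print('sp1 scene',x)
```

```text
[ 454.32561808 -168.5674502   124.8458291 ]
sp2 [ 448.6 -388.8   28.8]
clamp [ 566.7 -168.8   28.6]
support on seat [560.4 -40.2  32.4]
support top z 29.771735718565896 [27.51207172 32.42875584]
sp1 scene [ 456.2 -171.2   29.8]
```

Support is fully seated (top at 29.8 mm). Grip spacer 1.

drive_tool(
  rows=[
    {"offset": [-0.6,0.7,15],"spin": 0,"jaw": 72},
    {"offset": [0,0,10],"spin": 0,"jaw": 72},
    {"offset": [0,0,0],"spin": 0,"jaw": 72},
    {"offset": [0,0,0],"spin": 0,"jaw": 42},
    {"offset": [0,0,0],"spin": 0,"jaw": 42},
    {"offset": [0,0,0],"spin": 0,"jaw": 42},
    {"offset": [0,0,0],"spin": 0,"jaw": 42},
    {"offset": [0,0,0],"spin": 0,"jaw": 42},
  ],
  force=12,
)

```text
clock: 30.05
eef_pos: [455.0, -169.2, 99.8]
eef_rot: [3.141, 0.0, 1.568]
wrist_force: [-0.6, 0.8, 5.9]
finger_gap: 55.6
```

drive_tool(
  rows=[
    {"offset": [0,0,0],"spin": 0,"jaw": 42},
    {"offset": [0,0,-20],"spin": 0,"jaw": 42},
    {"offset": [0,0,-40],"spin": 0,"jaw": 42},
    {"offset": [0,0,-42],"spin": 0,"jaw": 42},
    {"offset": [25,20,0],"spin": 0,"jaw": 42},
    {"offset": [35,30,0],"spin": 0,"jaw": 42},
    {"offset": [35,30,0],"spin": 0,"jaw": 42},
    {"offset": [25,20,0],"spin": 0,"jaw": 42},
    {"offset": [6,9,0],"spin": 0,"jaw": 42},
    {"offset": [0,0,0],"spin": 0,"jaw": 42},
    {"offset": [0,0,0],"spin": 0,"jaw": 42},
    {"offset": [0,0,0],"spin": 0,"jaw": 42},
  ],
  force=20,
)

```text
clock: 31.25
eef_pos: [563.5, -44.6, 201.3]
eef_rot: [-3.141, 0.0, 1.567]
wrist_force: [0.3, -0.3, 0.3]
finger_gap: 55.0
```

drive_tool(
  rows=[
    {"offset": [1.4,0.6,5],"spin": 0,"jaw": 42},
    {"offset": [0,0,8],"spin": 0,"jaw": 42},
    {"offset": [0,0,4],"spin": 0,"jaw": 42},
    {"offset": [0,0,4],"spin": 0,"jaw": 42},
    {"offset": [0,0,4],"spin": 0,"jaw": 42},
    {"offset": [0,0,4],"spin": 0,"jaw": 42},
    {"offset": [0,0,4],"spin": 0,"jaw": 42},
    {"offset": [0,0,5],"spin": 0,"jaw": 42},
    {"offset": [0,0,5],"spin": 0,"jaw": 42},
    {"offset": [0,0,0],"spin": 0,"jaw": 42},
  ],
)

```text
clock: 32.25
eef_pos: [564.5, -42.0, 157.4]
eef_rot: [-3.14, -0.0, 1.568]
wrist_force: [-0.0, -0.3, -0.5]
finger_gap: 55.1
```

drive_tool(
  rows=[
    {"offset": [-0.6,0,8],"spin": 0,"jaw": 42},
    {"offset": [0,0,8],"spin": 0,"jaw": 42},
    {"offset": [0,0,6],"spin": 0,"jaw": 42},
    {"offset": [0,0,4],"spin": 0,"jaw": 42},
    {"offset": [0,0,2],"spin": 0,"jaw": 42},
    {"offset": [0,0,0],"spin": 0,"jaw": 42},
    {"offset": [0,0,0],"spin": 0,"jaw": 42},
  ],
)

```text
clock: 32.95
eef_pos: [564.9, -42.6, 130.3]
eef_rot: [3.141, 0.0, 1.568]
wrist_force: [-0.9, -0.8, -0.5]
finger_gap: 55.2
```

Release and go to spacer 2, at robot (450,−390).

drive_tool(
  rows=[
    {"offset": [0,0,0.8],"spin": 0,"jaw": 42},
    {"offset": [0,0,0],"spin": 0,"jaw": 72},
    {"offset": [0,0,0],"spin": 0,"jaw": 72},
    {"offset": [0,0,0],"spin": 0,"jaw": 72},
    {"offset": [0,0,-20],"spin": 0,"jaw": 72},
    {"offset": [0,0,-35],"spin": 0,"jaw": 72},
    {"offset": [0,0,-30],"spin": 0,"jaw": 72},
    {"offset": [-30,-10,0],"spin": 0,"jaw": 72},
    {"offset": [-42,-14,0],"spin": 0,"jaw": 72},
    {"offset": [-42,-14,0],"spin": 0,"jaw": 72},
    {"offset": [-42,-14,0],"spin": 0,"jaw": 72},
    {"offset": [-42,-14,0],"spin": 0,"jaw": 72},
    {"offset": [-42,-14,0],"spin": 0,"jaw": 72},
    {"offset": [-42,-14,0],"spin": 0,"jaw": 72},
    {"offset": [-42,-14,10],"spin": 0,"jaw": 72},
    {"offset": [-22,-7,30],"spin": 0,"jaw": 72},
    {"offset": [0,0,30],"spin": 0,"jaw": 72},
    {"offset": [0,0,20],"spin": 0,"jaw": 72},
    {"offset": [0,0,0],"spin": 0,"jaw": 72},
    {"offset": [0,0,0],"spin": 0,"jaw": 72},
  ],
  force=12,
)

```text
clock: 34.95
eef_pos: [449.0, -388.4, 125.0]
eef_rot: [3.141, 0.0, 1.568]
wrist_force: [0.7, -0.1, 0.1]
finger_gap: 72.0
```

```bash
cat >> h.py <<'E'
def stack(r0=14,r1=24):
    c=cam('top'); uv,P=cloud(c); r=np.hypot(P[:,0]-563,P[:,1]+42); k=(r>r0)&(r<r1)
    print('stack top z',np.median(P[k,2]).round(1),np.percentile(P[k,2],[10,90]).round(1)); return c
E
python3 - <<'E'
from h import *
s=manip.read_state(); print(s['eef_pos'],s['joints'].round(2))
c=stack(); x=(566.7,-169)
for i in range(3): x=seat(c,x[:2],10)
print('clamp',x)
c=cam('scene');x=(450.2,-391.5)
for i in range(3): x=seat(c,x[:2],10)
print('sp2 scene',x)
E
```

```text
[ 448.95262013 -388.38778234  125.03810793] [-0.77  0.59  1.55 -0.    1.   -0.77]
stack top z 39.9 [36.9 42.6]
clamp [ 566.3 -169.2   28.7]
sp2 scene [ 450.4 -392.2   29.4]
```

drive_tool(
  rows=[
    {"offset": [-2,1,15],"spin": 0,"jaw": 72},
    {"offset": [0,0,10],"spin": 0,"jaw": 72},
    {"offset": [0,0,0],"spin": 0,"jaw": 72},
    {"offset": [0,0,0],"spin": 0,"jaw": 42},
    {"offset": [0,0,0],"spin": 0,"jaw": 42},
    {"offset": [0,0,0],"spin": 0,"jaw": 42},
    {"offset": [0,0,0],"spin": 0,"jaw": 42},
    {"offset": [0,0,0],"spin": 0,"jaw": 42},
  ],
  force=12,
)

```text
clock: 35.85
eef_pos: [449.7, -390.3, 99.4]
eef_rot: [-3.142, -0.0, 1.568]
wrist_force: [0.0, -0.2, -0.2]
finger_gap: 54.2
```

drive_tool(
  rows=[
    {"offset": [0,0,0],"spin": 0,"jaw": 42},
    {"offset": [0,0,0],"spin": 0,"jaw": 42},
  ],
)

```text
clock: 36.05
eef_pos: [449.7, -390.3, 99.4]
eef_rot: [-3.142, -0.0, 1.568]
wrist_force: [0.2, -0.3, -0.8]
finger_gap: 54.6
```

Run:
```python
from h import *
c=cam('scene'); x=(450,-391.5)
for i in range(3): x=seat(c,x[:2],10)
print('sp2 scene',x)
cv2.imwrite('pics/t6.png',cv2.resize(c['color'][130:230,170:300],None,fx=5,fy=5))
```

```text
sp2 scene [ 452.8 -393.9   30.8]
```

View pics/t6.png

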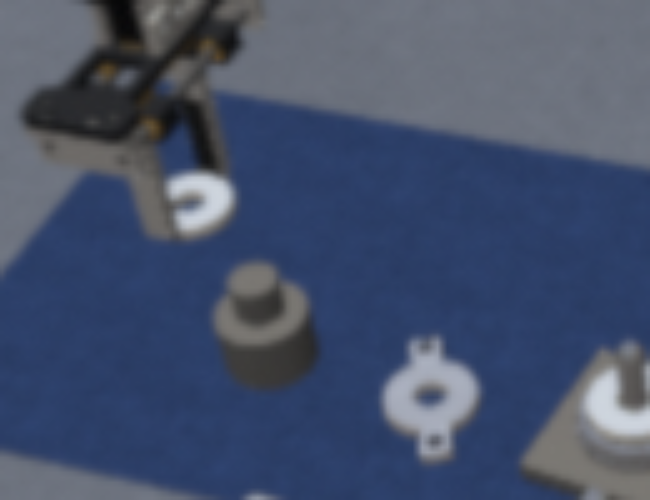

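Spacer 2 is held (crop 193,205). Carry it to the post.

drive_tool(
  rows=[
    {"offset": [0,0,0],"spin": 0,"jaw": 42},
    {"offset": [0,0,-20],"spin": 0,"jaw": 42},
    {"offset": [0,0,-40],"spin": 0,"jaw": 42},
    {"offset": [0,0,-42],"spin": 0,"jaw": 42},
    {"offset": [30,10,0],"spin": 0,"jaw": 42},
    {"offset": [42,14,0],"spin": 0,"jaw": 42},
    {"offset": [42,14,0],"spin": 0,"jaw": 42},
    {"offset": [42,14,0],"spin": 0,"jaw": 42},
    {"offset": [42,14,0],"spin": 0,"jaw": 42},
    {"offset": [42,14,0],"spin": 0,"jaw": 42},
    {"offset": [42,14,0],"spin": 0,"jaw": 42},
    {"offset": [42,14,0],"spin": 0,"jaw": 42},
    {"offset": [23,6,0],"spin": 0,"jaw": 42},
    {"offset": [0,0,0],"spin": 0,"jaw": 42},
    {"offset": [0,0,0],"spin": 0,"jaw": 42},
    {"offset": [0,0,0],"spin": 0,"jaw": 42},
  ],
  force=20,
)

```text
clock: 37.7
eef_pos: [564.5, -44.6, 201.4]
eef_rot: [-3.141, 0.0, 1.567]
wrist_force: [0.6, -0.6, -0.4]
finger_gap: 54.7
```

drive_tool(
  rows=[
    {"offset": [1.4,-0.3,5],"spin": 0,"jaw": 42},
    {"offset": [0,0,8],"spin": 0,"jaw": 42},
    {"offset": [0,0,4],"spin": 0,"jaw": 42},
    {"offset": [0,0,4],"spin": 0,"jaw": 42},
    {"offset": [0,0,4],"spin": 0,"jaw": 42},
    {"offset": [0,0,4],"spin": 0,"jaw": 42},
    {"offset": [0,0,4],"spin": 0,"jaw": 42},
    {"offset": [0,0,5],"spin": 0,"jaw": 42},
    {"offset": [0,0,5],"spin": 0,"jaw": 42},
    {"offset": [0,0,5],"spin": 0,"jaw": 42},
    {"offset": [0,0,0],"spin": 0,"jaw": 42},
  ],
)

```text
clock: 38.8
eef_pos: [564.2, -42.2, 152.6]
eef_rot: [-3.14, -0.0, 1.568]
wrist_force: [-0.4, -0.3, -0.4]
finger_gap: 54.4
```

drive_tool(
  rows=[
    {"offset": [-0.7,0,6],"spin": 0,"jaw": 42},
    {"offset": [0,0,4],"spin": 0,"jaw": 42},
    {"offset": [0,0,2],"spin": 0,"jaw": 42},
    {"offset": [0,0,1],"spin": 0,"jaw": 42},
    {"offset": [0,0,0],"spin": 0,"jaw": 42},
    {"offset": [0,0,0],"spin": 0,"jaw": 72},
    {"offset": [0,0,0],"spin": 0,"jaw": 72},
    {"offset": [0,0,0],"spin": 0,"jaw": 72},
    {"offset": [0,0,-20],"spin": 0,"jaw": 72},
    {"offset": [0,0,-35],"spin": 0,"jaw": 72},
    {"offset": [0,0,-20],"spin": 0,"jaw": 72},
    {"offset": [-20,-50,0],"spin": 0,"jaw": 72},
    {"offset": [-30,-50,0],"spin": 0,"jaw": 72},
    {"offset": [0,0,0],"spin": 0,"jaw": 72},
    {"offset": [0,0,0],"spin": 0,"jaw": 72},
  ],
)

```text
clock: 40.3
eef_pos: [475.0, -87.3, 216.1]
eef_rot: [3.14, 0.0, 1.567]
wrist_force: [0.3, 0.1, -0.3]
finger_gap: 71.9
```

Run:
```python
from h import *
s=manip.read_state(); print(s['eef_pos'])
c=stack(); x=(566.3,-169.2)
for i in range(3): x=seat(c,x[:2],10)
print('clamp',x)
for b in parts(c):
    print(b[1].round(1), [np.round(v,1) for v in b[2]], len(b[3]))
    if abs(b[1][0]-566)<25 and abs(b[1][1]+169)<25:
        d=np.hypot(*(b[3]-x[:2]).T); q=(b[3]-x[:2])[d>38]
        w=np.linalg.svd(q)[2][0]; print('lug axis deg',np.degrees(np.arctan2(w[1],w[0])), 'far',d.max())
x=seat(cam('scene'),x[:2],10);print('clamp scene',x)
# cap: body rim at z=40, knob rim z=66 by radial edges
```

```text
[474.99946423 -87.33467747 216.08140085]
stack top z 50.5 [ 47.8 258.4]
clamp [ 566.6 -169.    28.9]
[ 488.9 -149.1] [array([ 494.2, -160. ]), array([167.3, 236. ]), np.float64(90.0)] 427
[ 560.  -283.6] [array([ 559.1, -282.5]), array([59.9, 62.7]), np.float64(43.0)] 73
clamp scene [ 569.  -170.9   29.2]
```

drive_tool(
  rows=[
    {"offset": [-30,33,0],"spin": 0,"jaw": 74},
    {"offset": [-30,33,0],"spin": 0,"jaw": 74},
    {"offset": [-23,27,0],"spin": 0,"jaw": 74},
    {"offset": [0,0,10],"spin": 8.5,"jaw": 74},
    {"offset": [0,0,10],"spin": 8.5,"jaw": 74},
    {"offset": [0,0,10],"spin": 8.5,"jaw": 74},
    {"offset": [0,0,10],"spin": 8.5,"jaw": 74},
    {"offset": [0,0,10],"spin": 8.5,"jaw": 74},
    {"offset": [0,0,10],"spin": 8.5,"jaw": 74},
    {"offset": [0,0,10],"spin": 8.5,"jaw": 74},
    {"offset": [0,0,10],"spin": 0.8,"jaw": 74},
    {"offset": [0,0,0],"spin": 0,"jaw": 74},
    {"offset": [0,0,0],"spin": 0,"jaw": 74},
  ],
)

```text
clock: 41.7
eef_pos: [568.1, -170.0, 135.3]
eef_rot: [-3.141, 0.0, 0.519]
wrist_force: [-0.1, -0.5, 0.8]
finger_gap: 74.0
```

Run:
```python
from h import *
s=manip.read_state(); print(s['eef_pos'],s['eef_rot'])
c=cam('scene'); x=(569,-171)
for i in range(3): x=seat(c,x[:2],10)
print('clamp scene',x)
cv2.imwrite('pics/t7.png',cv2.resize(c['color'][160:260,210:330],None,fx=5,fy=5))
```

```text
[ 568.14654252 -169.99831558  135.33252875] [-3.14142854e+00  1.56843868e-04  5.19397613e-01]
clamp scene [ 569.1 -170.7   29.1]
```

View pics/t7.png

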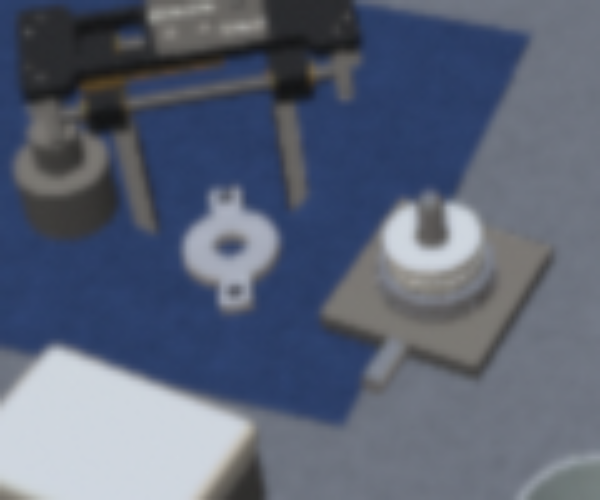

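Support and two spacers are stacked (crop 430,240) and the jaws are aligned across the clamp ring (230,245). Grip it.

drive_tool(
  rows=[
    {"offset": [0,0,20],"spin": 0,"jaw": 74},
    {"offset": [0,0,15],"spin": 0,"jaw": 74},
    {"offset": [0,0,0],"spin": 0,"jaw": 74},
    {"offset": [0,0,0],"spin": 0,"jaw": 42},
    {"offset": [0,0,0],"spin": 0,"jaw": 42},
    {"offset": [0,0,0],"spin": 0,"jaw": 42},
    {"offset": [0,0,0],"spin": 0,"jaw": 42},
    {"offset": [0,0,0],"spin": 0,"jaw": 42},
  ],
  force=12,
)

```text
clock: 42.55
eef_pos: [568.1, -170.3, 101.1]
eef_rot: [3.141, -0.001, 0.516]
wrist_force: [-1.4, -1.0, 5.2]
finger_gap: 56.2
```

drive_tool(
  rows=[
    {"offset": [0,0,0],"spin": 0,"jaw": 42},
    {"offset": [0,0,-20],"spin": 0,"jaw": 42},
    {"offset": [0,0,-40],"spin": 0,"jaw": 42},
    {"offset": [0,0,-40],"spin": 0,"jaw": 42},
    {"offset": [13,-25,0],"spin": 0,"jaw": 42},
    {"offset": [18,-35,0],"spin": 0,"jaw": 42},
    {"offset": [18,-35,0],"spin": 0,"jaw": 42},
    {"offset": [10,-17.6,0],"spin": 0,"jaw": 42},
    {"offset": [0,0,0],"spin": 0,"jaw": 42},
    {"offset": [0,0,0],"spin": 0,"jaw": 42},
    {"offset": [0,0,0],"spin": 0,"jaw": 42},
  ],
  force=20,
)

```text
clock: 43.65
eef_pos: [563.6, -44.1, 200.3]
eef_rot: [3.142, 0.0, 0.515]
wrist_force: [0.3, -0.2, -1.0]
finger_gap: 55.6
```

drive_tool(
  rows=[
    {"offset": [0.4,-0.8,5],"spin": 0,"jaw": 42},
    {"offset": [0,0,8],"spin": 0,"jaw": 42},
    {"offset": [0,0,4],"spin": 0,"jaw": 42},
    {"offset": [0,0,4],"spin": 0,"jaw": 42},
    {"offset": [0,0,4],"spin": 0,"jaw": 42},
    {"offset": [0,0,4],"spin": 0,"jaw": 42},
    {"offset": [0,0,4],"spin": 0,"jaw": 42},
    {"offset": [0,0,5],"spin": 0,"jaw": 42},
    {"offset": [0,0,0],"spin": 0,"jaw": 42},
  ],
)

```text
clock: 44.55
eef_pos: [563.3, -42.2, 161.6]
eef_rot: [-3.141, 0.001, 0.515]
wrist_force: [0.3, 0.2, -0.3]
finger_gap: 55.6
```

drive_tool(
  rows=[
    {"offset": [0,0,5],"spin": 0,"jaw": 42},
    {"offset": [0,0,3],"spin": 0,"jaw": 42},
    {"offset": [0,0,2],"spin": 0,"jaw": 42},
    {"offset": [0,0,1],"spin": 0,"jaw": 42},
    {"offset": [0,0,0],"spin": 0,"jaw": 42},
    {"offset": [0,0,0],"spin": 0,"jaw": 74},
    {"offset": [0,0,0],"spin": 0,"jaw": 74},
    {"offset": [0,0,0],"spin": 0,"jaw": 74},
    {"offset": [0,0,-20],"spin": 0,"jaw": 74},
    {"offset": [0,0,-35],"spin": 0,"jaw": 74},
    {"offset": [0,0,-15],"spin": 0,"jaw": 60},
    {"offset": [-50,-20,0],"spin": 0,"jaw": 60},
    {"offset": [-50,-20,0],"spin": 0,"jaw": 60},
    {"offset": [-50,-10,0],"spin": 0,"jaw": 60},
    {"offset": [0,0,0],"spin": 0,"jaw": 60},
    {"offset": [0,0,0],"spin": 0,"jaw": 60},
  ],
)

```text
clock: 46.15
eef_pos: [417.0, -71.6, 222.2]
eef_rot: [3.14, -0.001, 0.514]
wrist_force: [0.4, 0.1, -0.7]
finger_gap: 60.1
```

```bash
cat >> h.py <<'E'
def circ(c,ctr,z,ra,rb):
    g=cv2.cvtColor(c['color'],cv2.COLOR_BGR2Lab).astype(np.float32); pts=[]; r=np.arange(ra,rb,.5)
    for a in np.radians(np.arange(0,360,6)):
        Q=np.c_[ctr[0]+r*np.cos(a),ctr[1]+r*np.sin(a),np.full(len(r),z)]
        p=pix(c,Q).astype(np.float32); v=cv2.remap(g,p[:,0],p[:,1],cv2.INTER_LINEAR).reshape(len(r),3)
        pts.append(Q[np.linalg.norm(v[6:]-v[:-6],axis=1).argmax()+3,:2])
    return fitcirc(np.array(pts))
E
python3 - <<'E'
from h import *
s=manip.read_state(); print(s['eef_pos'])
c=stack()
for c in(c,cam('scene')):
    for z,ra,rb in((66,8,22),(40,22,36)):
        x=(557,-270)
        for i in range(4): x=circ(c,x[:2],z,ra,rb)
        print('cap',z,x)
uv,P=cloud(c:=cam('top')); k=(np.hypot(P[:,0]-557,P[:,1]+270)<40)
for lo,hi in((60,72),(36,44)): print(lo,P[k&(P[:,2]>lo)&(P[:,2]<hi)].mean(0).round(1))
E
```

```text
[417.00784909 -71.6464613  222.15982328]
stack top z 59.6 [57.4 62. ]
cap 66 [ 559.2 -280.6   17.7]
cap 40 [ 557.2 -277.3   27.8]
cap 66 [ 558.3 -279.8   14. ]
cap 40 [ 558.8 -279.5   27.8]
60 [ 555.9 -277.    65.5]
36 [ 554.6 -274.7   39.8]
```

drive_tool(
  rows=[
    {"offset": [2,25,0],"spin": 0,"jaw": 60},
    {"offset": [3,38,0],"spin": 0,"jaw": 60},
    {"offset": [3,38,0],"spin": 0,"jaw": 60},
    {"offset": [3,38,0],"spin": 0,"jaw": 60},
    {"offset": [3,38,0],"spin": 0,"jaw": 60},
    {"offset": [3,38,0],"spin": 0,"jaw": 60},
    {"offset": [4.7,35,0],"spin": 0,"jaw": 60},
    {"offset": [0,0,20],"spin": 0,"jaw": 60},
    {"offset": [0,0,25],"spin": 0,"jaw": 60},
    {"offset": [0,0,0],"spin": 0,"jaw": 60},
    {"offset": [0,0,0],"spin": 0,"jaw": 60},
  ],
)

```text
clock: 47.4
eef_pos: [559.7, -278.0, 176.4]
eef_rot: [-3.141, 0.0, 0.516]
wrist_force: [-0.6, -0.1, 0.3]
finger_gap: 59.8
```

drive_tool(
  rows=[
    {"offset": [-1.1,0.2,20],"spin": 0,"jaw": 60},
    {"offset": [0,0,14],"spin": 0,"jaw": 60},
    {"offset": [0,0,0],"spin": 0,"jaw": 60},
    {"offset": [0,0,0],"spin": 0,"jaw": 18},
    {"offset": [0,0,0],"spin": 0,"jaw": 18},
    {"offset": [0,0,0],"spin": 0,"jaw": 18},
    {"offset": [0,0,0],"spin": 0,"jaw": 18},
    {"offset": [0,0,0],"spin": 0,"jaw": 18},
    {"offset": [0,0,0],"spin": 0,"jaw": 18},
  ],
  force=12,
)

```text
clock: 48.3
eef_pos: [558.4, -279.0, 142.9]
eef_rot: [3.141, -0.0, 0.516]
wrist_force: [-0.5, 1.0, 3.6]
finger_gap: 29.7
```

drive_tool(
  rows=[
    {"offset": [0,0,0],"spin": 0,"jaw": 18},
    {"offset": [0,0,-20],"spin": 0,"jaw": 18},
    {"offset": [0,0,-40],"spin": 0,"jaw": 18},
    {"offset": [0,0,-35],"spin": 0,"jaw": 18},
    {"offset": [15,-25,0],"spin": 0,"jaw": 18},
    {"offset": [23,-38,0],"spin": 0,"jaw": 18},
    {"offset": [23,-38,0],"spin": 0,"jaw": 18},
    {"offset": [23,-38,0],"spin": 0,"jaw": 18},
    {"offset": [20,-38,0],"spin": 0,"jaw": 18},
    {"offset": [16.7,-25.3,0],"spin": 0,"jaw": 18},
    {"offset": [0,0,0],"spin": 0,"jaw": 18},
    {"offset": [0,0,0],"spin": 0,"jaw": 18},
    {"offset": [0,0,0],"spin": 0,"jaw": 18},
  ],
  force=25,
)

```text
clock: 49.6
eef_pos: [563.5, -44.3, 237.2]
eef_rot: [-3.142, 0.0, 0.515]
wrist_force: [-0.5, 0.3, -2.2]
finger_gap: 29.3
```

drive_tool(
  rows=[
    {"offset": [0.7,-0.6,5],"spin": 0,"jaw": 18},
    {"offset": [0,0,6],"spin": 0,"jaw": 18},
    {"offset": [0,0,3],"spin": 0,"jaw": 18},
    {"offset": [0,0,3],"spin": 0,"jaw": 18},
    {"offset": [0,0,3],"spin": 0,"jaw": 18},
    {"offset": [0,0,3],"spin": 0,"jaw": 18},
    {"offset": [0,0,3],"spin": 0,"jaw": 18},
    {"offset": [0,0,0],"spin": 0,"jaw": 18},
  ],
)

```text
clock: 50.4
eef_pos: [563.7, -42.5, 211.0]
eef_rot: [-3.141, 0.0, 0.515]
wrist_force: [-0.6, 0.7, -2.2]
finger_gap: 29.2
```

Free on the post, with 8 mm to go.

drive_tool(
  rows=[
    {"offset": [0,0,3],"spin": 0,"jaw": 18},
    {"offset": [0,0,3],"spin": 0,"jaw": 18},
    {"offset": [0,0,2],"spin": 0,"jaw": 18},
    {"offset": [0,0,0.7],"spin": 0,"jaw": 18},
    {"offset": [0,0,0],"spin": 0,"jaw": 18},
    {"offset": [0,0,0],"spin": 0,"jaw": 60},
    {"offset": [0,0,0],"spin": 0,"jaw": 60},
    {"offset": [0,0,0],"spin": 0,"jaw": 60},
    {"offset": [0,0,0],"spin": 0,"jaw": 60},
    {"offset": [0,0,-20],"spin": 0,"jaw": 60},
    {"offset": [0,0,-35],"spin": 0,"jaw": 60},
    {"offset": [-30,0,-10],"spin": 0,"jaw": 60},
    {"offset": [-50,0,0],"spin": 0,"jaw": 60},
    {"offset": [-50,0,0],"spin": 0,"jaw": 60},
    {"offset": [-40,0,0],"spin": 0,"jaw": 60},
    {"offset": [0,0,0],"spin": 0,"jaw": 60},
    {"offset": [0,0,0],"spin": 0,"jaw": 60},
  ],
)

```text
clock: 52.1
eef_pos: [415.9, -126.7, 268.2]
eef_rot: [3.141, -0.001, 0.514]
wrist_force: [-0.1, -0.2, 0.3]
finger_gap: 60.3
```

Run:
```python
from h import *
c=stack(); uv,P=cloud(c)
k=np.hypot(P[:,0]-563,P[:,1]+42)<45; q=P[k]
print('knob z (exp 126)',q[q[:,2]>112].mean(0).round(1),'cap body z (exp 100)',np.median(q[(q[:,2]>85)&(q[:,2]<112)],axis=0).round(1))
for y in(434,323,145): print(y); tilt(y)
a=cam('scene')['color'][120:260,220:520]; cv2.imwrite('pics/f.png',cv2.resize(a,None,fx=2.6,fy=2.6,interpolation=cv2.INTER_CUBIC))
```

```text
stack top z 100.3 [ 97.9 113.7]
knob z (exp 126) [561.4 -42.3 125.1] cap body z (exp 100) [558.8 -40.3  99.6]
434
15 52 x max 586.0 med 517.0
30 54 x max 519.0 med 516.0
45 50 x max 519.0 med 517.0
60 58 x max 519.0 med 516.0
75 55 x max 518.0 med 516.0
90 90 x max 518.0 med 514.0
105 60 x max 511.0 med 507.0
120 122 x max 510.0 med 499.0
323
15 46 x max 582.0 med 511.0
30 47 x max 512.0 med 510.0
45 49 x max 512.0 med 510.0
60 51 x max 512.0 med 510.0
75 50 x max 512.0 med 510.0
90 96 x max 511.0 med 507.0
105 50 x max 505.0 med 501.0
120 111 x max 503.0 med 494.0
145
15 52 x max 583.0 med 513.0
30 42 x max 516.0 med 512.0
45 40 x max 514.0 med 512.0
60 47 x max 514.0 med 512.0
75 44 x max 514.0 med 512.0
90 84 x max 514.0 med 510.0
105 51 x max 506.0 med 503.0
120 106 x max 506.0 med 496.0
```

View pics/f.png

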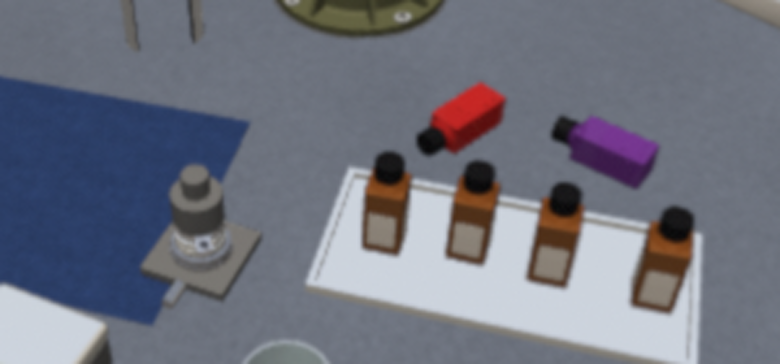

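The stack is complete (crop 200,215): knob at 125 mm and cap body at 99.6 mm, against 126 and 100 expected. All four bottles stand in the lane. Handing in.

```bash
python3 -c "
from cell import manip
print(manip.sign_off())"
```

```text
the job is handed in; nothing more can be done
None
```

The job is done and handed in at about 52 s on the robot clock, out of the 210 s allowed. Nothing had visibly moved or failed in my last pictures.

**Bottles:** I stood all three tipped bottles up in the lane, gripping each by its cap and swinging it onto its foot. The last checks showed all three vertical, with the one that already stood still upright between them. One bottle was set down about 20 mm nearer the lane's end and 35 mm back, so the gripper would clear it when reaching for the next. I did not touch the beaker, the tip box or the red and purple look-alikes.

**Filter:** I built it in the order asked: support, both spacers (only two were present), clamp ring, cap. I checked the stack height after each part:

| Part placed | Top measured (mm) | Expected (mm) |
|---|---|---|
| Support | 29.8 | 30 |
| Spacer 1 | 39.9 | 40 |
| Spacer 2 | 50.5 | 50 |
| Clamp ring | 59.6 | 60 |
| Cap body | 99.6 | 100 |
| Cap knob | 125 | 126 |

**What went differently:**
- **Support:** after a trial grip I let go of it, and it turned up about 45 mm away. I measured it again and picked it up with the jaws turned 90° to clear a spacer. I took this for the expected knock, but did not confirm it.
- **Refused move:** one move call was refused because a value was missing, and it had no effect on the scene.
- **Cameras:** the two cameras disagreed by 1–3 mm on positions. I worked from positions relative to the post, and no part met resistance going onto it.

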